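# Emboss the oak plaques in the crank roller press

### The arm

A 7-joint arm with a two-finger parallel gripper is mounted at the origin on the work surface. World frame = base frame: x ahead of the robot, y to its left, z up, the work surface at z = 0. Lengths are in m, angles in rad, forces in N, time in s.
With the tool pointing down it reaches from about 0.425 to 0.875 m from the base axis. Payload 8.4 kg.
Tool frame: the origin (TCP) lies midway between the tips of the shut fingers; the grasp point (between the pads) lies 19 mm behind it (env.tcp_to_grasp is the distance from the TCP to the grasp point, in m); z points along the fingers, y is the direction in which the jaws open and shut (so a half turn about z gives the same grasp; the last joint's range is limited). The gripper opens to 85 mm and grips with 20 to 120 N. Pads are 22 mm wide; open, the fingers measure 114 mm over their backs; the gripper's body (76 mm by 85 mm) begins 54 mm behind the grasp point. The pads swing forward as they close: fully open they stand 13 mm farther back than shut.
Start: joints at [1.067, 0.333, 0.04, 1.465, -0.013, 1.343, -0.059], TCP at [0.256, -0.597, 0.231] pointing down, gripper open.
Joint ranges: [-2.58, 2.58], [-0.38, 2.09], [-1.3, 1.39], [0.25, 2.4], [-1.5, 4.64], [0.08, 2.09], [-2.65, 2.65]. Speed limits (rad/s): [2.22, 2.22, 2.79, 2.79, 3.14, 3.14, 3.14].

### API

Orientations are given as a unit quaternion [x, y, z, w].
In Python, from bench import telemetry, imaging, hand_in, env gives the robot as it stands.
- The arm moves only by the tool step_arm, never from a script. Its arguments are lists of equal length, an entry for each row: "travel": the shift along the tool's x, y, z in cm, a list of three; "spin": the turn about the tool's z in degrees. A call has 1 to 12 rows; each row is the pose to reach, as a shift and turn from the pose measured when the call began, along the tool's axes at that moment; what a row does not reach only later rows make up. A row lasts 1/12 s, in which the tool goes at most 41.7 mm and 7.16 degrees, less where a joint would pass 70% of its speed; a pose out of reach is approached as far as the arm can. A call with a gripper value outside its range is refused whole. "gripper" is the gripper's target within -1 to 1 (fully open at 1, half-way at 0, shut at -1), set as the call begins (left out, the last holds). The fingers move at their own pace and stop on an object; the grip force is fixed at half the most. Time passes only in rows, so rows that repeat a pose let the fingers close. It gives the time, the measured TCP pose, the force and the opening at its end, in the units of the state.
- telemetry.observe(): the state, without advancing time (a new reading comes with each control period).
- imaging.snapshot(name): name is "scene" or "top" or "wrist"; returns a dict with "pixels" (420x560x3 uint8, red, green, blue), "fx", "fy", "cx", "cy" (pixels), "xyz" and "rotation" of the camera in the world; the wrist camera has in their place "T_tool_cam" (4x4, takes a point from camera to tool coordinates, whose origin is the TCP and whose axes are the flange's). Camera axes: x right, y down, z forward; pixel columns grow to the right and rows downward; lengths in m; the calibration is good to about 2 mm. The wrist camera is an equidistant fisheye: a pixel r from the principal point sees the ray r / f radians off the axis. A picture is of the moment at which its call begins: read the wrist's pose just before it. There is no depth.
- hand_in(): hands the job in, once; it reports no verdict.
Trained networks look in the newest picture that a camera, given by its name, has taken for a name from the list of things; names that differ only in an ending like _2 or _b are one class to them, and where a whole thing is asked for, a point or a joint stands for the part that bears it (a point fixed in the world has none). Each returns a list of dicts, best first, with "conf" (0 to 1); they miss things now and then, are a little off and sometimes report something else, mostly with a low value. They report only what shows in the picture. A call takes as long as a camera call. They do not tell look-alikes from the thing itself.
- imaging.regions_of(camera, thing): "mask" (420x560 bool, what is visible of it).
- imaging.spot_point(camera, thing): "position" ([x, y, z] in m, in the coordinates of the camera as it stood for that picture, good to about 4 mm: a listed point, or the origin of a listed thing).
The state is a dict: "time": time; "qpos": joint angles; "joint_vel": joint speeds; "joint_efforts": joint torques, N m; "tool_pos": TCP position; "ee_rot": TCP orientation; "force": force on the tool from outside, world axes, zero at the start; "wrist_torque": the same for the moment, N m; "grip_width": finger opening in m.
Only numpy, scipy, OpenCV 4.12 (cv2) and the standard library are available. Lean on these libraries where they do the work, as an engineer would, in place of code of your own. Each camera call takes 0.05 s, during which the arm holds its last target.

### The job

Emboss the oak plaques lying on the cork pad: lay them all flat and side by side crosswise in the press's bed, cover them with the metal cover plate sitting level and square on the bed's rim, and turn the crank by its grip as far as it goes, until the bed has rolled right through to the other side. Then put the cover plate back flat and roughly straight on its felt mat and lay all the plaques flat, crosswise, on the dark wooden board, none sticking out or on top of another. Move the bed only with the crank, and leave the mug, bowl and tea-light holder where they are.

Things in the scene. Friction and masses are not known exactly. Their poses are not given: they have to be found in the camera images.
- press: Grey hand-cranked roller press, fixed. Origin: centre of underside; x away from the robot, y left, within 0.04 rad. Base 150 (x) x 545 (y) x 28 mm; across its middle a bridge 200 (x) x 40 (y) x 180 mm high, 160 mm clear between its side frames; its two rubber wheels pass 3 mm above a cover plate on the bed, the plate's ridge passes between them with 6 mm headroom.
- bed: Steel tray 140 (x) x 188 (y) mm rolling along the press's y under the bridge. Origin: centre of underside, 30 mm above the table; axes as the press. Inner floor 8 mm above the origin, 124 (x) x 172 (y) mm inside; rim 8 mm wide with 64 mm gaps in the ends, top 19 mm above the origin. At crank 0 its centre is at press y = 178 mm, -21 mm per rad of crank. Crosswise = along its x.
- crank (a joint): Crank angle (rad), 0 to 17.2 (stop), 2.7 turns; starts at 0 to 0.9. At 0 it points up; it grows clockwise seen from the robot (top towards -y). Grip centre at press y = -60 sin(angle) mm, height 135 + 60 cos(angle) mm over the table. Stays where left; takes about 5 N at the grip. All the way through = within 1 rad of the stop, the bed beyond the bridge on the robot's right.
- crank_hub (a point): Point on the crank's fixed axis, 135 mm above the table, level with the place to hold on the grip (in front of the press, on the robot's side: press x = -170 mm). The axis is the press's x.
- grip_mid (a point): Place to hold on the crank's dark wooden grip: a free-spinning level cylinder 24 mm across, 80 mm long along the press's x, 60 mm off the crank axis, pointing at the robot; this point is 52 mm out from the crank arm, 70 mm from the bridge's face. The tool can point down all the way round. Only the position matters, the axes spin.
- plate: Aluminium cover plate 140 (x) x 188 (y) x 8 mm, about 0.35 kg, as large as the bed over its rim; in the middle of its top a dark wooden ridge 14 (x) x 90 (y) x 20 mm high (top 28 mm above the origin). Origin: centre of underside. Starts on the felt mat. Seated on the bed its origin is 19 mm above the bed's origin, central. Both ways round are equal.
- felt: Thin grey felt mat 148 (x) x 196 (y) x 4 mm, fixed to the table in front of the press on the left or right. Origin: centre of its underside.
- cork: Thin cork pad 200 (x) x 130 (y) x 4 mm, fixed to the table at the far left or right, where the plaques start. Origin: centre of its underside.
- board: Dark wooden board 200 (x) x 140 (y) x 12 mm, fixed to the table at the far left or right. Origin: centre of its underside. Crosswise on the board = along its y (its 140 mm side).
- plaque0: Oak plaque, a plain strip 110 (x, its length) x 24 (y) x 10 (z) mm. Origin: centre of its underside. Starts flat on the cork pad; two or three plaques are present.
- plaque1: Oak plaque, a plain strip 110 (x, its length) x 24 (y) x 10 (z) mm. Origin: centre of its underside. Starts flat on the cork pad; two or three plaques are present.
- plaque2: Oak plaque, a plain strip 110 (x, its length) x 24 (y) x 10 (z) mm. Origin: centre of its underside. Starts flat on the cork pad; two or three plaques are present.
- mug: Glass mug, 84 mm wide, 90 mm high, in front of the press on the side without the felt mat; a bystander. Origin: centre of its underside.
- tealight: Glass tea-light holder, 84 mm wide, 60 mm high, beyond the left end of the press; bystander.
- bowl: White bowl, 100 mm wide, 45 mm high, beyond the right end of the press; bystander.
Mind the look-alikes: they are no part of the job. What is shaped like the plaque0 but white is not meant.

How it is judged:
By the outcome, as a careful person would: the job done as asked, in the order asked, and still so for the second after the job is handed in, with the robot touching nothing.
Of plaque0, plaque1, plaque2 only 2 to 3 are there at a start; the rules pass over those that are not, and their reading is None.
At some moment in a run one of plaque0, plaque1, plaque2 may be knocked a few centimetres aside while the robot is not near it.
Once in a run the grip may slacken for a moment while it holds something.
It also fails if it takes over 210 s, if anything falls off the work surface, if the arm or the gripper's body presses on something with over 40 N, if the wrist force passes 120 N, or if a joint passes its speed limit or range.

## Working session

There is one attempt and no reset: what is moved stays moved. The work goes in short steps, Python scripts to look and compute and a tool call to move; the robot and the scene stay as the last step left them, time stands still between calls to the robot, and variables do not carry over. Pictures are saved under pics/ and viewed, and the job is handed in when it is done.

Besides the shell and the picture viewer there is one more tool, called in YAML: its name, and indented under it one key for each argument. step_arm: Moves the arm, as the interface text tells. Its arguments: {"type":"object","properties":{"travel":{"type":"array"},"spin":{"type":"array"},"gripper":{"type":"number"}},"required":["travel","spin"]}

```bash
ls -la; mkdir -p pics
cat > h.py <<'E'
import numpy as np, cv2
from scipy.spatial.transform import Rotation as R
from bench import telemetry, imaging, hand_in, env
def snap(n,f=None):
    st=telemetry.observe(); s=imaging.snapshot(n)
    if f: cv2.imwrite('pics/'+f,s['pixels'][:,:,::-1])
    if n=='wrist':
        T=np.array(s['T_tool_cam']); Tt=np.eye(4); Tt[:3,:3]=R.from_quat(st['ee_rot']).as_matrix(); Tt[:3,3]=st['tool_pos']
        M=Tt@T
    else:
        M=np.eye(4); r=np.array(s['rotation']); M[:3,:3]=r if r.shape==(3,3) else R.from_quat(r).as_matrix(); M[:3,3]=s['xyz']
    s['M']=M; s['name']=n
    return s
def rays(s,uv):
    uv=np.atleast_2d(np.array(uv,float)); x=(uv[:,0]-s['cx'])/s['fx']; y=(uv[:,1]-s['cy'])/s['fy']
    if s['name']=='wrist':
        r=np.hypot(x,y)+1e-12; d=np.stack([np.sin(r)*x/r,np.sin(r)*y/r,np.cos(r)],1)
    else: d=np.stack([x,y,np.ones_like(x)],1)
    return d@s['M'][:3,:3].T
def onz(s,uv,z):
    d=rays(s,uv); o=s['M'][:3,3]; t=(z-o[2])/d[:,2]; return o+d*t[:,None]
def proj(s,P):
    P=np.atleast_2d(P); q=(P-s['M'][:3,3])@s['M'][:3,:3]
    if s['name']=='wrist':
        rr=np.hypot(q[:,0],q[:,1])+1e-12; th=np.arctan2(rr,q[:,2]); x=th*q[:,0]/rr; y=th*q[:,1]/rr
    else: x=q[:,0]/q[:,2]; y=q[:,1]/q[:,2]
    return np.stack([s['cx']+x*s['fx'],s['cy']+y*s['fy']],1)
def world(s,p): return s['M'][:3,:3]@np.array(p)+s['M'][:3,3]
def rect(s,thing,z,minconf=0.2):
    """mask -> min area rect on plane z"""
    out=[]
    for g in imaging.regions_of(s['name'],thing):
        if g['conf']<minconf: continue
        m=g['mask'].astype(np.uint8); cs,_=cv2.findContours(m,cv2.RETR_EXTERNAL,cv2.CHAIN_APPROX_NONE)
        if not cs: continue
        c=max(cs,key=cv2.contourArea)[:,0,:]
        P=onz(s,c,z)[:,:2]
        (cx,cy),(w,h),a=cv2.minAreaRect((P*1000).astype(np.float32))
        if w<h: w,h,a=h,w,a+90
        px=s['pixels'][g['mask']].mean(0)
        out.append((round(g['conf'],2),np.round([cx,cy,w,h],1),round((a+90)%180-90,1),np.round(c.mean(0)),px.astype(int)))
    return out
E
python3 - <<'E'
from h import *
print(telemetry.observe()); print(env.tcp_to_grasp)
for n in('scene','top','wrist'):
    s=snap(n,n+'0.png'); print(n,{k:v for k,v in s.items() if k not in('pixels',)})
    if n!='wrist':
        for t in ['press','bed','crank','grip_mid','crank_hub','plate','felt','cork','board','plaque0','mug','tealight','bowl']:
            print(t,[(round(d['conf'],2),np.round(world(s,d['position']),3)) for d in imaging.spot_point(n,t)])
E
```

```text
total 12
drwxr-xr-x  3 agent agent 4096 Dec  6 10:38 .
drwxr-xr-x 23 root  root  4096 Dec  6 10:38 ..
drwxr-xr-x  2 agent agent 4096 Dec  6 10:38 pics
{'time': 0.0, 'qpos': array([ 1.06677164,  0.33394279,  0.03985474,  1.46628212, -0.01337633,
        1.34329351, -0.05852044]), 'joint_vel': array([ 0.00024732,  0.00114835,  0.00167309, -0.00151279, -0.00137285,
        0.00126861, -0.00077385]), 'joint_efforts': array([ 2.73531978e-04, -6.58557630e+01,  1.36537816e+00, -4.05564165e+01,
        1.66663982e-02,  1.27165022e-02, -2.02913424e-05]), 'tool_pos': array([ 0.25580278, -0.59704888,  0.23039509]), 'ee_rot': array([ 9.79585582e-01,  2.01025865e-01, -2.30302550e-04, -7.97557992e-04]), 'force': array([ 0.26226735,  0.39162208, -0.40313931]), 'wrist_torque': array([-0.00046371, -0.0189028 ,  0.00133129]), 'grip_width': 0.08513661061790433}
0.0187
scene {'fx': 477.4211838949078, 'fy': 477.4211838949078, 'cx': 274.5421280265879, 'cy': 214.77759376136643, 'xyz': array([1.27563382, 0.00991854, 1.16490712]), 'rotation': array([ 0.66176487,  0.67512604, -0.22600786, -0.23493089]), 'M': array([[-0.01374946,  0.78735694, -0.61634406,  1.27563382],
       [ 0.99974186,  0.0219754 ,  0.00577044,  0.00991854],
       [ 0.0180878 , -0.61610561, -0.78745584,  1.16490712],
       [ 0.        ,  0.        ,  0.        ,  1.        ]]), 'name': 'scene'}
press [(0.65, array([0.648, 0.018, 0.002]))]
bed []Traceback (most recent call last):
  File "<stdin>", line 7, in <module>
ValueError: it knows: bed, board, bowl, cork, crank_hub, felt, grip_mid, mug, plaque, plate, press, tealight
```

Run:
```python
from h import *
for n in('scene','top','wrist'):
    s=snap(n,n+'0.png'); print(n)
    for t in ['press','bed','grip_mid','crank_hub','plate','felt','cork','board','plaque','mug','tealight','bowl']:
            print(t,[(round(d['conf'],2),np.round(world(s,d['position']),3)) for d in imaging.spot_point(n,t)])
```

```text
scene
press [(0.89, array([ 0.647,  0.019, -0.001]))]
bed [(0.74, array([0.645, 0.18 , 0.026]))]
grip_mid [(0.65, array([ 0.482, -0.024,  0.17 ]))]
crank_hub [(0.84, array([0.482, 0.025, 0.133]))]
plate [(0.67, array([ 0.447, -0.169,  0.   ]))]
felt []
cork [(0.59, array([ 0.513,  0.39 , -0.001]))]
board [(0.92, array([ 0.504, -0.4  , -0.003]))]
plaque [(0.88, array([0.517, 0.381, 0.001])), (0.85, array([0.297, 0.304, 0.001])), (0.81, array([0.45 , 0.395, 0.007])), (0.72, array([ 0.238,  0.431, -0.   ])), (0.57, array([0.579, 0.388, 0.003]))]
mug [(0.95, array([0.428, 0.194, 0.002]))]
tealight [(0.63, array([ 0.695,  0.363, -0.003])), (0.34, array([ 0.515,  0.39 , -0.   ]))]
bowl [(0.79, array([ 0.708, -0.375,  0.001]))]
top
press [(0.59, array([0.648, 0.022, 0.   ]))]
bed [(0.66, array([0.643, 0.178, 0.03 ])), (0.35, array([ 0.499, -0.398,  0.002])), (0.24, array([0.515, 0.381, 0.007]))]
grip_mid []
crank_hub []
plate [(0.9, array([ 0.447, -0.175,  0.001]))]
felt []
cork [(0.6, array([0.514, 0.387, 0.001]))]
board [(0.58, array([ 0.497, -0.401, -0.   ]))]
plaque [(0.9, array([ 0.238,  0.433, -0.002])), (0.76, array([0.574, 0.386, 0.006])), (0.76, array([0.298, 0.304, 0.001])), (0.74, array([0.448, 0.399, 0.003])), (0.69, array([0.516, 0.381, 0.008]))]
mug [(0.98, array([0.423, 0.191, 0.001]))]
tealight [(0.84, array([0.691, 0.362, 0.001])), (0.55, array([ 0.647,  0.019, -0.002]))]
bowl [(0.83, array([ 0.702, -0.376, -0.002]))]
wrist
press []
bed []
grip_mid []
crank_hub []
plate []
felt []
cork []
board []
plaque []
mug []
tealight []
bowl []
```

View pics/scene0.png

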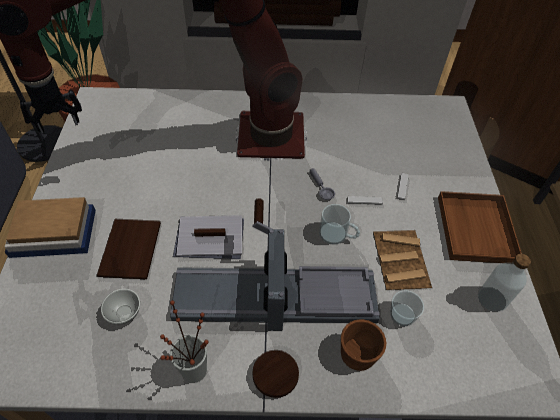

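View pics/top0.png

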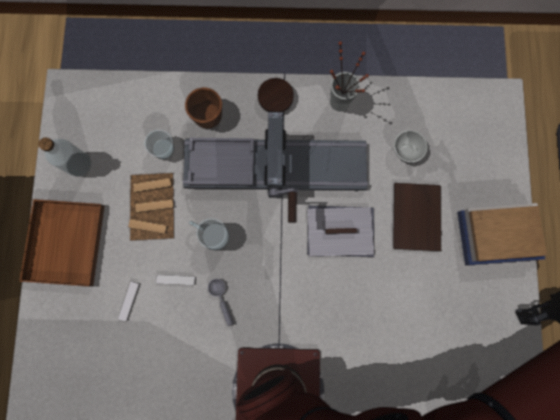

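View pics/wrist0.png

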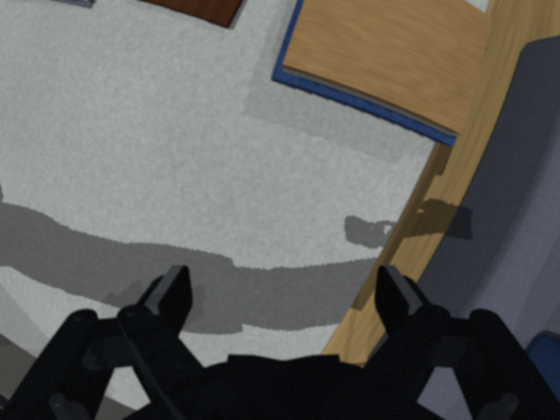

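The three oak plaques lie on the cork at scene px (402,240), (400,256) and (405,275). The look-alikes are the two white strips at scene px (364,201) and (403,187), off the cork, so I leave those alone. Next I measure from the masks and check a close crop.

Run:
```python
from h import *
for n in('top','scene'):
    s=snap(n); print(n)
    for t,z in [('plaque',.014),('cork',.004),('board',.012),('plate',.012),('bed',.049),('press',.028)]:
        for r in rect(s,t,z): print(t,r)
    if n=='scene':
        c=s['pixels'][170:310,330:460,::-1]; cv2.imwrite('pics/crop1.png',cv2.resize(c,None,fx=4,fy=4,interpolation=cv2.INTER_CUBIC))
```

```text
top
plaque (0.81, array([512. , 374.6, 109.7,  28.3]), -84.1, array([155., 206.]), array([144, 114,  85]))
plaque (0.7, array([574.6, 384. , 108.2,  24.8]), -79.0, array([153., 185.]), array([146, 116,  86]))
plaque (0.56, array([450.3, 390.6, 110.7,  23.6]), 81.5, array([148., 226.]), array([152, 121,  90]))
plaque (0.55, array([234.8, 429. , 110.6,  28.3]), -14.5, array([129., 301.]), array([163, 159, 163]))
plaque (0.54, array([296.7, 296.8, 106.9,  22.7]), -88.7, array([176., 280.]), array([170, 168, 169]))
cork (0.72, array([ 520.9, -122.8,   68.5,    6. ]), -88.7, array([322., 207.]), array([77, 76, 82]))
cork (0.55, array([512.5, 385. , 199.2, 126.3]), 3.9, array([152., 210.]), array([103,  80,  60]))
cork (0.29, array([513.8, 377.5, 105.3,  25.7]), -81.4, array([154., 206.]), array([149, 118,  88]))
board (0.9, array([ 497.3, -403. ,  200.8,  143.2]), -2.3, array([417., 217.]), array([56, 42, 37]))
bed (0.97, array([642.1, 179.9, 189. , 142.2]), -88.7, array([221., 162.]), array([92, 90, 98]))
press (0.88, array([644.2,  20.3, 558.6, 307.7]), 72.5, array([277., 166.]), array(
[... 632 characters left out ...]
)
plaque (0.56, array([579.7, 387.3, 112.3,  30.1]), -80.2, array([405., 275.]), array([138, 108,  76]))
cork (0.83, array([515.8, 387.2, 200.2, 131.5]), 4.3, array([400., 255.]), array([93, 70, 47]))
cork (0.58, array([638.3,  23. , 521.3, 466. ]), 51.5, array([273., 281.]), array([64, 65, 69]))
board (0.55, array([ 503.3, -399.7,  202.9,  141.4]), -1.5, array([129., 249.]), array([42, 24, 16]))
plate (0.82, array([ 451. , -174. ,  187.6,  147.9]), -86.7, array([210., 235.]), array([116, 112, 116]))
bed (0.73, array([650.5, 179.8, 191.6, 149.1]), -89.8, array([335., 291.]), array([84, 83, 89]))
press (0.57, array([651.2,  21.6, 511.3, 460.6]), 51.2, array([272., 280.]), array([64, 65, 69]))
```

View pics/crop1.png

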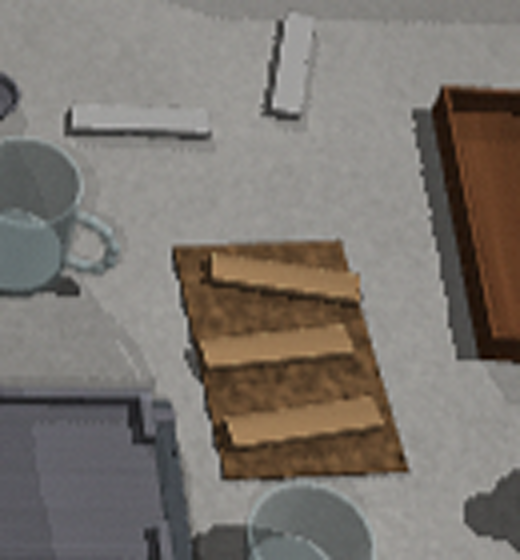

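```bash
cat >> h.py <<'E'
def plan(x,y,z,jaw,st=None):
    """travel cm, spin deg to reach TCP (m) with tool y at jaw deg (mod 360), tool down"""
    st=st or telemetry.observe(); r=R.from_quat(st['ee_rot']).as_matrix()
    t=r.T@(np.array([x,y,z])-st['tool_pos'])*100
    cur=np.degrees(np.arctan2(r[1,1],r[0,1])); sp=-((jaw-cur+180)%360-180)
    print('travel',np.round(t,2),'spin',round(sp,1),'| cur jaw',round(cur,1),'n>=',int(np.ceil(max(np.linalg.norm(t)/4.17,abs(sp)/7.16))),'pos',np.round(st['tool_pos'],4))
    return t,sp
def wp(*pts):
    for p in pts: plan(*p)
E
python3 -c "
from h import *
wp((.53,-.2,.27,-30),(.5,.385,.26,0))"
```

```text
travel [ 40.84 -25.75  -3.87] spin -36.8 | cur jaw -66.8 n>= 12 pos [ 0.256  -0.5975  0.2313]
travel [ 61.12 -80.7   -2.87] spin -66.8 | cur jaw -66.8 n>= 25 pos [ 0.256  -0.5975  0.2313]
```

step_arm:
  travel:
    - [40.8, -25.8, -3.9]
    - [40.8, -25.8, -3.9]
    - [40.8, -25.8, -3.9]
    - [40.8, -25.8, -3.9]
    - [40.8, -25.8, -3.9]
    - [40.8, -25.8, -3.9]
    - [40.8, -25.8, -3.9]
    - [40.8, -25.8, -3.9]
    - [40.8, -25.8, -3.9]
    - [40.8, -25.8, -3.9]
    - [40.8, -25.8, -3.9]
    - [40.8, -25.8, -3.9]
  spin: [-36.8, -36.8, -36.8, -36.8, -36.8, -36.8, -36.8, -36.8, -36.8, -36.8, -36.8, -36.8]

```text
time: 3.8
tool_pos: [0.5316, -0.1949, 0.2711]
ee_rot: [0.865, 0.502, 0.001, -0.0]
force: [-0.6, 0.2, 0.5]
grip_width: 0.0854
```

```bash
python3 -c "
from h import *
s=snap('wrist','w1.png')
print(rect(s,'plate',.012),imaging.spot_point('wrist','plate'))
wp((.52,.15,.27,0),(.51,.385,.26,0))"
```

```text
[(0.91, array([ 451.7, -174.1,  189.6,  143.4]), -86.7, array([224., 192.]), array([131, 132, 138]))] [{'position': [-0.0814, -0.0231, 0.4176], 'conf': 0.84}]
travel [ 29.6  -18.13   0.07] spin -29.7 | cur jaw -29.7 n>= 9 pos [ 0.5306 -0.197   0.2705]
travel [ 49.52 -30.65   1.08] spin -29.7 | cur jaw -29.7 n>= 14 pos [ 0.5306 -0.197   0.2705]
```

View pics/w1.png

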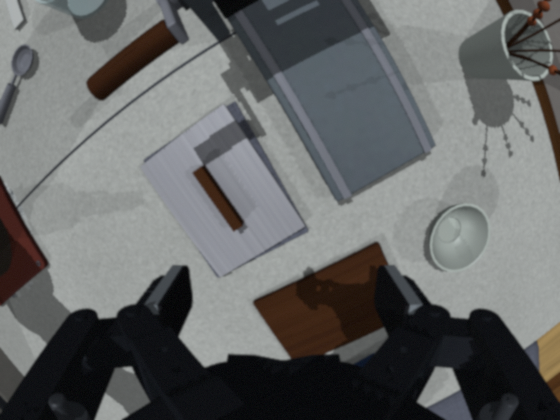

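The picture shows the plate at px (224,192) with its ridge on top, the board at (325,300) and the grip at (130,60). I move to the cork.

step_arm:
  travel:
    - [29.6, -18.1, 0]
    - [29.6, -18.1, 0]
    - [29.6, -18.1, 0]
    - [29.6, -18.1, 0]
    - [29.6, -18.1, 0]
    - [29.6, -18.1, 0]
    - [29.6, -18.1, 0]
    - [49.5, -30.6, 1]
    - [49.5, -30.6, 1]
    - [49.5, -30.6, 1]
    - [49.5, -30.6, 1]
    - [49.5, -30.6, 1]
  spin: [-29.7, -29.7, -29.7, -29.7, -29.7, -29.7, -29.7, -29.7, -29.7, -29.7, -29.7, -29.7]

```text
time: 4.95
tool_pos: [0.5143, 0.3, 0.2636]
ee_rot: [0.708, 0.706, 0.0, 0.001]
force: [1.7, -0.9, 0.1]
grip_width: 0.0856
```

```bash
python3 -c "
from h import *
wp((.51,.385,.24,0),(.51,.30,.24,0))
s=snap('wrist','w2.png')
for r in rect(s,'plaque',.014): print(r)
for r in rect(s,'bed',.049): print(r)
"
```

```text
travel [ 8.5  -0.46  2.36] spin -0.2 | cur jaw -0.2 n>= 3 pos [0.5143 0.3    0.2636]
travel [-0.   -0.43  2.36] spin -0.2 | cur jaw -0.2 n>= 1 pos [0.5143 0.3    0.2636]
(0.97, array([242.6, 431.7, 111.8,  23.8]), -14.9, array([84., 90.]), array([148, 152, 152]))
(0.96, array([304.6, 303.4, 108.9,  28.7]), 88.7, array([125., 179.]), array([152, 157, 157]))
(0.85, array([453.9, 393.8, 109.4,  25.2]), 80.6, array([232., 104.]), array([162, 132,  89]))
(0.72, array([515.1, 378.4, 109.1,  23.7]), -81.2, array([283., 115.]), array([164, 133,  90]))
(0.69, array([577.2, 388.2, 110.1,  25.8]), -79.7, array([335., 108.]), array([160, 130,  88]))
(0.8, array([645.7, 184.5, 195. , 146.9]), -88.5, array([380., 263.]), array([ 95,  98, 106]))
```

View pics/w2.png

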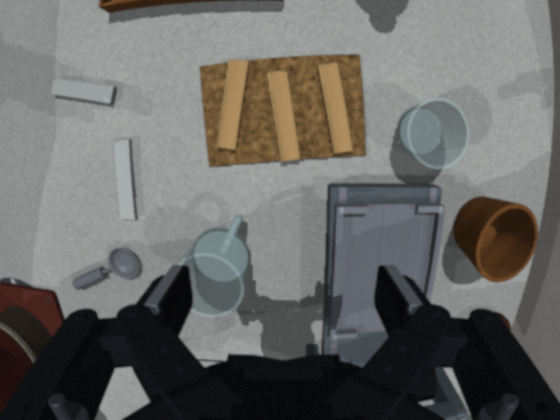

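The wrist view shows the three oak plaques at px (232,104), (283,115) and (335,108), the bed at (380,263) and the white strips at (84,90) and (125,179). I take the far plaque (335,108) first.

```bash
python3 -c "
from h import *
wp((.577,.387,.10,10.3),(.577,.387,.005,10.3))
"
```

```text
travel [ 8.39  6.49 16.31] spin -10.1 | cur jaw 0.2 n>= 5 pos [0.5126 0.3026 0.2631]
travel [ 8.38  6.5  25.81] spin -10.1 | cur jaw 0.2 n>= 7 pos [0.5126 0.3026 0.2631]
```

step_arm:
  travel:
    - [8.4, 6.5, 16.3]
    - [8.4, 6.5, 16.3]
    - [8.4, 6.5, 16.3]
    - [8.4, 6.5, 16.3]
    - [8.4, 6.5, 16.3]
    - [8.4, 6.5, 16.3]
    - [8.4, 6.5, 16.3]
  spin: [-10.1, -10.1, -10.1, -10.1, -10.1, -10.1, -10.1]
  gripper: 0

```text
time: 5.68
tool_pos: [0.5775, 0.3847, 0.0979]
ee_rot: [0.641, 0.767, -0.002, -0.001]
force: [-0.0, 0.1, 0.4]
grip_width: 0.0425
```

```bash
python3 -c "
from h import *
wp((.577,.387,.005,10.3))
s=snap('wrist','w3.png')
for r in rect(s,'plaque',.014): print(r)
print(telemetry.observe()['grip_width'])
"
```

```text
travel [0.25 0.03 9.29] spin -0.1 | cur jaw 10.2 n>= 3 pos [0.5775 0.3847 0.0979]
(0.9, array([309.8, 307.4, 111. ,  32.9]), 89.0, array([ 10., 241.]), array([149, 153, 153]))
(0.87, array([578.1, 388.8, 108.9,  24.1]), -79.3, array([285., 210.]), array([172, 140,  95]))
(0.81, array([516.1, 378.8, 110. ,  27. ]), -81.4, array([201., 205.]), array([163, 133,  90]))
(0.77, array([455.6, 394.5, 110.4,  27.4]), 81.0, array([131., 175.]), array([156, 127,  86]))
(0.54, array([305.4, 424.6,  16.9,   4.9]), -85.6, array([  1., 127.]), array([85, 87, 87]))
0.042707505425045186
```

View pics/w3.png

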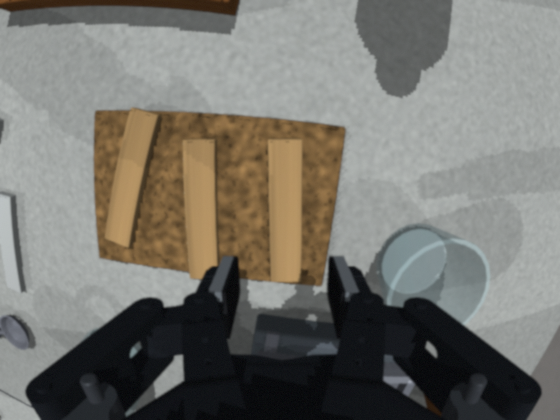

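The target plaque at px (285,210) is centred between the fingers. I go down on it.

step_arm:
  travel:
    - [0.4, 0.1, 3.5]
    - [0.4, 0.1, 7]
    - [0.4, 0.1, 9.3]
    - [0.4, 0.1, 9.3]
    - [0.4, 0.1, 9.3]
  spin: [-0.3, -0.3, -0.3, -0.3, -0.3]

```text
time: 6.2
tool_pos: [0.5794, 0.3887, 0.0097]
ee_rot: [0.64, 0.769, 0.001, 0.0]
force: [0.2, 0.6, 0.9]
grip_width: 0.0428
```

step_arm:
  travel:
    - [0, 0, 0]
    - [0, 0, 0]
    - [0, 0, 0]
    - [0, 0, 0]
    - [0, 0, 0]
    - [0, 0, 0]
  spin: [0, 0, 0, 0, 0, 0]
  gripper: -1

```text
time: 6.7
tool_pos: [0.5806, 0.3904, 0.0142]
ee_rot: [0.64, 0.769, 0.003, 0.001]
force: [-3.7, -0.9, 12.1]
grip_width: 0.0002
```

step_arm:
  travel:
    - [0, 0, -4]
    - [0, 0, -8]
    - [0, 0, -12]
    - [0, 0, -12]
    - [0, 0, -12]
  spin: [0, 0, 0, 0, 0]

```text
time: 7.12
tool_pos: [0.5818, 0.3917, 0.1401]
ee_rot: [0.64, 0.769, 0.007, 0.002]
force: [0.4, 0.4, -1.4]
grip_width: 0.0002
```

```bash
python3 -c "
from h import *
s=snap('wrist','w4.png')
s=snap('top'); 
for r in rect(s,'bed',.049): print(r)
for r in rect(s,'press',.028): print(r)
cv2.imwrite('pics/t4.png',cv2.resize(s['pixels'][110:260,110:400,::-1],None,fx=2.7,fy=2.7,interpolation=cv2.INTER_CUBIC))
wp((.60,.33,.12,50),(.6457,.24,.12,91.4))
"
```

```text
(0.84, array([642.2, 178.8, 192.6, 148.2]), -88.7, array([221., 161.]), array([100,  99, 106]))
(0.55, array([644.2,  20.1, 556.5, 305.4]), 72.4, array([279., 166.]), array([ 94,  95, 102]))
travel [-6.21  0.92  1.34] spin -39.5 | cur jaw 10.5 n>= 6 pos [0.5797 0.3894 0.1335]
travel [-15.89   3.78   1.34] spin -80.9 | cur jaw 10.5 n>= 12 pos [0.5797 0.3894 0.1335]
```

View pics/w4.png

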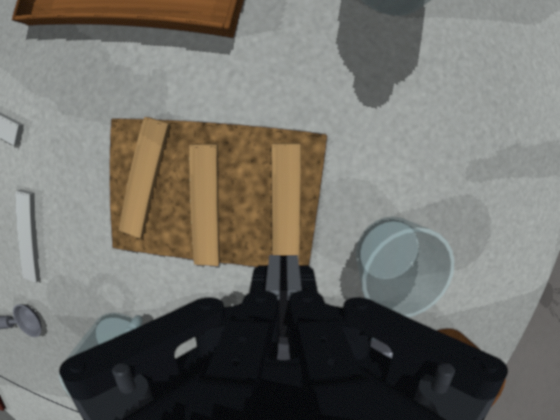

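View pics/t4.png

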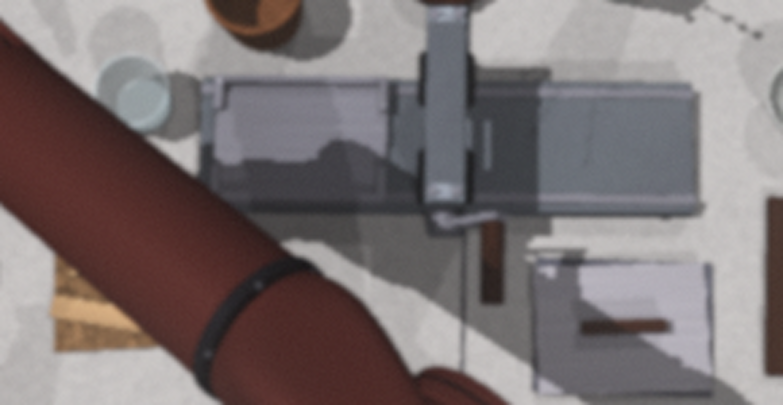

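The first descent closed above the plaque and the width read 0, because the fingers stand farther back when part open. Nothing was moved; all three plaques still lie on the cork. I go lower and give it more rows to settle.

```bash
python3 -c "
from h import *
s=snap('wrist')
for r in rect(s,'plaque',.014): print(r)
wp((.579,.389,.05,10.7),(.579,.389,.002,10.7))
"
```

```text
(0.72, array([455. , 393.7, 111.3,  27.8]), 81.3, array([144., 174.]), array([150, 122,  82]))
(0.7, array([308.9, 306.5, 111.9,  32.9]), 88.2, array([ 27., 234.]), array([146, 151, 151]))
(0.65, array([516. , 378.5, 110.9,  26.3]), -82.1, array([207., 202.]), array([158, 128,  87]))
(0.57, array([282.5, 424. ,  40.8,  25.9]), -14.5, array([  9., 127.]), array([145, 149, 150]))
(0.24, array([607.4, 242.7,  28.8,  12.5]), -79.8, array([283., 349.]), array([57, 59, 64]))
travel [-0.05 -0.1   8.31] spin -0.2 | cur jaw 10.5 n>= 2 pos [0.5795 0.3895 0.1331]
travel [-0.06 -0.12 13.11] spin -0.2 | cur jaw 10.5 n>= 4 pos [0.5795 0.3895 0.1331]
```

step_arm:
  travel:
    - [0, -0.1, 0]
    - [0, -0.1, 3]
    - [0, -0.1, 6]
    - [0, -0.1, 9]
    - [0, -0.1, 12]
    - [0, -0.1, 13.1]
    - [0, -0.1, 13.1]
    - [0, -0.1, 13.1]
    - [0, -0.1, 13.1]
  spin: [0, 0, 0, 0, 0, 0, 0, 0, 0]
  gripper: 0

```text
time: 8.17
tool_pos: [0.5785, 0.3897, 0.0024]
ee_rot: [0.64, 0.769, 0.002, 0.0]
force: [-2.1, -1.1, 5.8]
grip_width: 0.0426
```

step_arm:
  travel:
    - [0, 0, 0]
    - [0, 0, 0]
    - [0, 0, 0]
    - [0, 0, 0]
    - [0, 0, 0]
  spin: [0, 0, 0, 0, 0]
  gripper: -1

```text
time: 8.58
tool_pos: [0.5783, 0.3909, 0.0045]
ee_rot: [0.639, 0.769, 0.002, 0.0]
force: [-3.9, -0.8, 14.5]
grip_width: 0.0219
```

step_arm:
  travel:
    - [0, 0, 0]
    - [0, 0, 0]
    - [0, 0, 0]
  spin: [0, 0, 0]

```text
time: 8.83
tool_pos: [0.5781, 0.3912, 0.0045]
ee_rot: [0.639, 0.769, 0.002, 0.0]
force: [-1.1, -0.7, 3.5]
grip_width: 0.0221
```

```bash
python3 -c "
from h import *
s=snap('wrist','w5.png');print(telemetry.observe()['grip_width'],telemetry.observe()['tool_pos'])
"
```

```text
0.02217675483653578 [0.57815036 0.3911628  0.00452199]
```

View pics/w5.png

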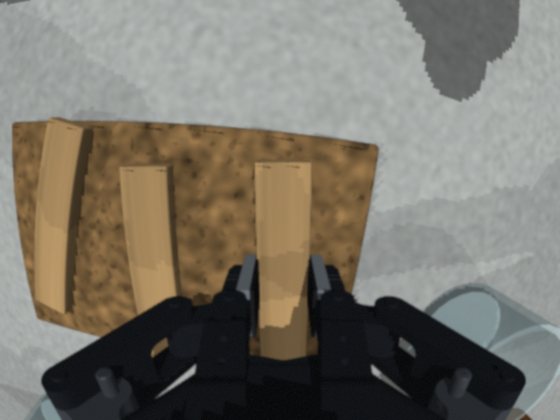

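The plaque is gripped, straddled by the pads at px (283,250). I lift it and go over the bed for a look.

```bash
python3 -c "
from h import *
wp((.579,.39,.15,10.7),(.60,.33,.2,50),(.70,.18,.22,91.4))
"
```

```text
travel [ -0.08   0.12 -14.55] spin -0.2 | cur jaw 10.5 n>= 4 pos [0.5782 0.3912 0.0045]
travel [ -6.35   1.11 -19.56] spin -39.5 | cur jaw 10.5 n>= 6 pos [0.5782 0.3912 0.0045]
travel [-22.92   8.21 -21.59] spin -80.9 | cur jaw 10.5 n>= 12 pos [0.5782 0.3912 0.0045]
```

step_arm:
  travel:
    - [0, 0, -4]
    - [0, 0, -8]
    - [0, 0, -12]
    - [-3, 0.5, -16]
    - [-6.4, 1.1, -19.6]
    - [-9.5, 2.5, -21]
    - [-13, 4, -21.6]
    - [-17, 5.5, -21.6]
    - [-20, 7, -21.6]
    - [-22.9, 8.2, -21.6]
    - [-22.9, 8.2, -21.6]
    - [-22.9, 8.2, -21.6]
  spin: [0, -5, -12, -19, -26, -33, -40, -47, -54, -61, -68, -75]

```text
time: 9.88
tool_pos: [0.7014, 0.1761, 0.2187]
ee_rot: [0.039, 0.999, 0.001, 0.001]
force: [0.2, 1.2, -0.4]
grip_width: 0.0221
```

```bash
python3 -c "
from h import *
s=snap('wrist','w6.png');print(telemetry.observe()['grip_width'],telemetry.observe()['tool_pos'])
for r in rect(s,'bed',.049): print(r)
for r in rect(s,'plaque',.014): print(r)
plan(.646,.23,.10,91.4)
"
```

```text
0.0221087255921014 [0.70046955 0.17796982 0.21887424]
(0.81, array([646.1, 181. , 189.1, 141.9]), -89.2, array([284., 140.]), array([144, 148, 160]))
(0.89, array([805.7, 167.9, 268.6,  64.2]), -4.1, array([283., 256.]), array([187, 154, 106]))
(0.72, array([517. , 375.1, 111.1,  24.2]), -81.6, array([440.,  23.]), array([215, 179, 123]))
travel [ 5.78  4.5  11.95] spin -6.1 | cur jaw 85.3 n>= 4 pos [0.6997 0.18   0.2194]
```

View pics/w6.png

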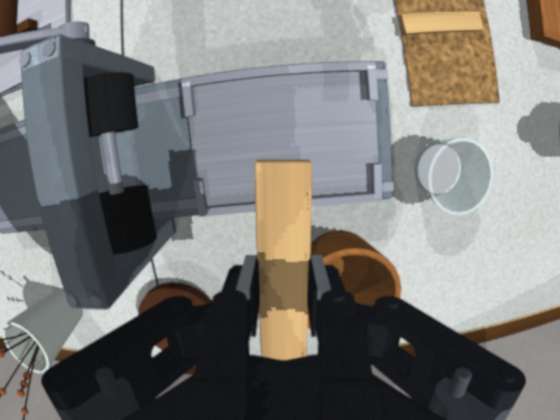

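Bed: centre (0.646, 0.181), yaw about +1°, size matching. The plaque at px (283,260) is held straight. I place it at bed y +50 mm.

```bash
python3 -c "
from h import *
plan(.643,.231,.12,91)
plan(.643,.231,.041,91)
"
```

```text
travel [6.08 4.58 9.95] spin -5.7 | cur jaw 85.3 n>= 4 pos [0.6997 0.18   0.2194]
travel [ 6.09  4.55 17.85] spin -5.7 | cur jaw 85.3 n>= 5 pos [0.6997 0.18   0.2194]
```

step_arm:
  travel:
    - [3, 2.2, 3]
    - [6.1, 4.6, 6]
    - [6.1, 4.6, 9.9]
    - [6.1, 4.6, 9.9]
    - [6.1, 4.6, 9.9]
    - [6.1, 4.6, 9.9]
  spin: [-5.7, -5.7, -5.7, -5.7, -5.7, -5.7]

```text
time: 10.53
tool_pos: [0.6436, 0.2309, 0.1213]
ee_rot: [-0.008, 1.0, 0.002, 0.001]
force: [0.2, -0.7, 0.7]
grip_width: 0.0222
```

```bash
python3 -c "
from h import *
plan(.643,.231,.041,91)
s=snap('wrist','w7.png')
"
```

```text
travel [ 0.08 -0.02  8.03] spin -0.1 | cur jaw 90.9 n>= 2 pos [0.6436 0.2309 0.1213]
```

View pics/w7.png

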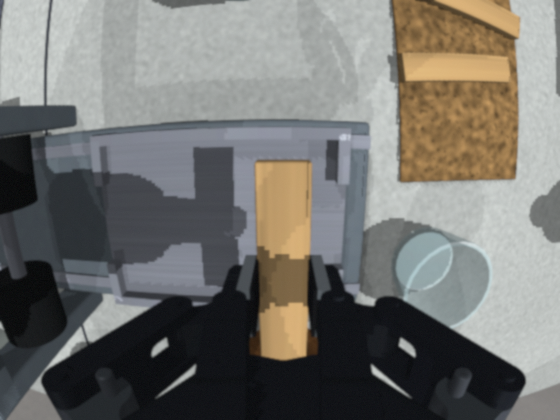

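The plaque lies over the bed near its left end wall, clear of the rims. I go down.

step_arm:
  travel:
    - [0.1, 0, 2]
    - [0.1, 0, 4]
    - [0.1, 0, 6]
    - [0.1, 0, 7.2]
    - [0.1, 0, 8]
    - [0.1, 0, 8]
    - [0.1, 0, 8]
  spin: [0, 0, 0, 0, 0, 0, 0]

```text
time: 11.17
tool_pos: [0.6444, 0.2314, 0.0433]
ee_rot: [-0.007, 1.0, 0.003, 0.003]
force: [0.0, 0.5, -0.5]
grip_width: 0.0221
```

step_arm:
  travel:
    - [0, 0, 0.1]
    - [0, 0, 0.1]
    - [0, 0, 0.1]
    - [0, 0, 0.1]
  spin: [0, 0, 0, 0]
  gripper: -0.2

```text
time: 11.5
tool_pos: [0.6447, 0.2315, 0.043]
ee_rot: [-0.007, 1.0, 0.003, 0.003]
force: [-1.2, 0.1, -0.3]
grip_width: 0.0342
```

step_arm:
  travel:
    - [0, 0, -2]
    - [0, 0, -5]
    - [0, 0, -9]
    - [0, 0, -9]
  spin: [0, 0, 0, 0]

```text
time: 11.83
tool_pos: [0.6468, 0.2335, 0.1412]
ee_rot: [-0.007, 1.0, 0.005, 0.007]
force: [0.8, 2.1, 0.1]
grip_width: 0.0338
```

```bash
python3 -c "
from h import *
s=snap('wrist','w8.png')
for r in rect(s,'plaque',.048): print(r)
for r in rect(s,'plaque',.014): print(r)
for r in rect(s,'bed',.049): print(r)
wp((.60,.31,.15,60),(.52,.377,.12,8.3))
"
```

```text
(0.73, array([644.6, 232. , 108.6,  24.7]), 1.3, array([280., 207.]), array([201, 165, 113]))
(0.68, array([471.1, 374.7,  90.7,  25.6]), 82.6, array([462.,  12.]), array([178, 145, 100]))
(0.65, array([522.6, 357.7,  98.2,  22.3]), -81.3, array([441.,  64.]), array([200, 164, 112]))
(0.43, array([697.4, -15. , 651.1, 296.3]), -61.7, array([149., 219.]), array([87, 91, 98]))
(0.73, array([654.9, 232.1, 124.3,  28.2]), 1.3, array([280., 207.]), array([201, 165, 113]))
(0.68, array([456.2, 395.5, 103.9,  29.3]), 82.6, array([462.,  12.]), array([178, 145, 100]))
(0.65, array([515.2, 376.1, 112.4,  25.5]), -81.3, array([441.,  64.]), array([200, 164, 112]))
(0.43, array([715.3, -50.7, 745.5, 339.2]), -61.7, array([149., 219.]), array([87, 91, 98]))
(0.98, array([646.5, 181.5, 189.5, 141.3]), -89.4, array([224., 207.]), array([114, 117, 126]))
(0.44, array([644.4, 231.6, 108.1,  23.9]), 1.4, array([280., 207.]), array([201, 165, 113]))
travel [ 4.28  8.   -1.74] spin 30.8 | cur jaw 90.8 n>= 5 pos [0.644  0.2307 0.1324]
travel [12.2  14.8   1.24] spin 82.5 | cur jaw 90.8 n>= 12 pos [0.644  0.2307 0.1324]
```

View pics/w8.png

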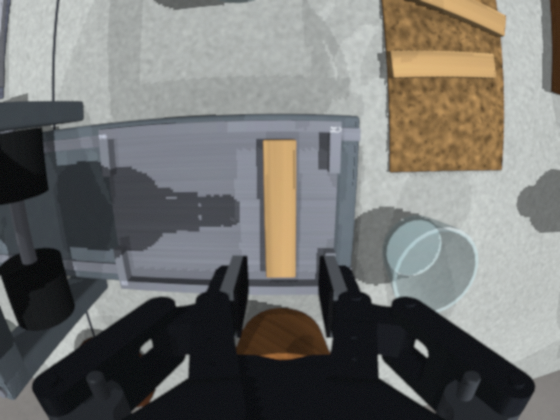

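The first plaque lies flat in the bed at px (280,207), central in x. Next comes the middle plaque.

```bash
python3 -c "
from h import *
wp((.58,.32,.15,60),(.5157,.378,.10,8.4))
"
```

```text
travel [ 6.26  9.03 -1.75] spin 30.8 | cur jaw 90.8 n>= 5 pos [0.644  0.2307 0.1324]
travel [12.64 14.89  3.24] spin 82.4 | cur jaw 90.8 n>= 12 pos [0.644  0.2307 0.1324]
```

step_arm:
  travel:
    - [2, 3, -1]
    - [4, 6, -1.7]
    - [6, 9, -1.7]
    - [8, 11, -1]
    - [10, 13, 0]
    - [12, 14.9, 1]
    - [12.6, 14.9, 2]
    - [12.6, 14.9, 3.2]
    - [12.6, 14.9, 3.2]
    - [12.6, 14.9, 3.2]
    - [12.6, 14.9, 3.2]
    - [12.6, 14.9, 3.2]
  spin: [7, 14, 21, 28, 35, 42, 49, 56, 63, 70, 77, 82.4]
  gripper: 0

```text
time: 13.03
tool_pos: [0.5154, 0.3774, 0.0988]
ee_rot: [0.656, 0.755, 0.002, 0.0]
force: [-0.1, 0.0, -0.8]
grip_width: 0.0425
```

```bash
python3 -c "
from h import *
s=snap('wrist','w9.png')
for r in rect(s,'plaque',.014): print(r)
wp((.5157,.378,.003,8.4))
"
```

```text
(0.96, array([515.4, 379. , 109.8,  23.9]), -81.7, array([283., 212.]), array([171, 139,  94]))
(0.93, array([454.4, 393.6, 109.8,  25.9]), 81.1, array([204., 183.]), array([164, 133,  90]))
(0.84, array([685.8, 201.7,  71.3,  15.5]), -33.9, array([413., 393.]), array([131, 107,  74]))
(0.67, array([270.6, 427.5,  63.1,  26.3]), -14.3, array([ 19., 128.]), array([158, 163, 163]))
(0.66, array([307.1, 306.7, 110.9,  31.7]), 89.1, array([ 52., 256.]), array([153, 158, 158]))
travel [ 0.02 -0.01  9.61] spin -0.1 | cur jaw 8.3 n>= 3 pos [0.5155 0.3775 0.0991]
```

View pics/w9.png

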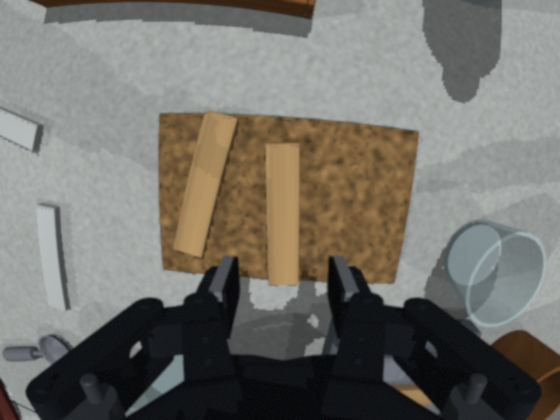

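Aligned: the plaque is at px (283,212).

step_arm:
  travel:
    - [0.1, 0, 3]
    - [0.1, 0, 6]
    - [0.1, 0, 9]
    - [0.1, 0, 9.7]
    - [0.1, 0, 9.7]
    - [0.1, 0, 9.7]
  spin: [0, 0, 0, 0, 0, 0]

```text
time: 13.63
tool_pos: [0.5164, 0.3786, 0.0024]
ee_rot: [0.653, 0.758, 0.003, 0.001]
force: [0.9, -0.9, 6.3]
grip_width: 0.0429
```

step_arm:
  travel:
    - [0, 0, 0.1]
    - [0, 0, 0.1]
    - [0, 0, 0.1]
    - [0, 0, 0.1]
    - [0, 0, 0.1]
    - [0, 0, 0.1]
  spin: [0, 0, 0, 0, 0, 0]
  gripper: -1

```text
time: 14.13
tool_pos: [0.5174, 0.3798, 0.0043]
ee_rot: [0.651, 0.759, 0.004, 0.001]
force: [-3.7, -3.5, 25.8]
grip_width: 0.0226
```

```bash
python3 -c "
from h import *
wp((.5157,.378,.14,8.4),(.58,.30,.16,60),(.646,.1815,.12,91))
"
```

```text
travel [ -0.11  -0.09 -13.57] spin 0.3 | cur jaw 8.7 n>= 4 pos [0.5174 0.3798 0.0043]
travel [ -8.79   5.1  -15.56] spin -51.3 | cur jaw 8.7 n>= 8 pos [0.5174 0.3798 0.0043]
travel [-21.51   9.79 -11.56] spin -82.3 | cur jaw 8.7 n>= 12 pos [0.5174 0.3798 0.0043]
```

step_arm:
  travel:
    - [0, 0, -4]
    - [0, 0, -8]
    - [-1, 0, -12]
    - [-4, 2, -15]
    - [-8, 4.5, -15.6]
    - [-11, 6, -15]
    - [-14, 7.5, -14]
    - [-18, 8.5, -13]
    - [-21.5, 9.7, -11.6]
    - [-21.5, 9.7, -11.6]
    - [-21.5, 9.7, -11.6]
    - [-21.5, 9.7, -11.6]
  spin: [0, -7, -14, -21, -28, -35, -42, -49, -56, -63, -70, -77]

```text
time: 15.13
tool_pos: [0.6449, 0.1799, 0.1192]
ee_rot: [0.034, 0.999, 0.002, 0.003]
force: [-0.5, 1.2, -0.5]
grip_width: 0.0224
```

```bash
python3 -c "
from h import *
print(telemetry.observe()['grip_width'])
plan(.645,.181,.12,91)
plan(.645,.181,.041,91)
"
```

```text
0.02236192047889565
travel [-0.    0.11 -0.08] spin -4.8 | cur jaw 86.2 n>= 1 pos [0.6449 0.1799 0.1192]
travel [0.04 0.07 7.82] spin -4.8 | cur jaw 86.2 n>= 2 pos [0.6449 0.1799 0.1192]
```

step_arm:
  travel:
    - [0, 0.1, 0]
    - [0, 0.1, 2]
    - [0, 0.1, 4]
    - [0, 0.1, 6]
    - [0, 0.1, 7.2]
    - [0, 0.1, 7.9]
    - [0, 0.1, 7.9]
    - [0, 0.1, 7.9]
  spin: [-4.8, -4.8, -4.8, -4.8, -4.8, -4.8, -4.8, -4.8]

```text
time: 15.8
tool_pos: [0.6455, 0.1815, 0.0404]
ee_rot: [-0.009, 1.0, 0.002, 0.003]
force: [-0.3, -0.5, 0.4]
grip_width: 0.0223
```

step_arm:
  travel:
    - [0, 0, 0.1]
    - [0, 0, 0.1]
    - [0, 0, 0.1]
    - [0, 0, 0.1]
  spin: [0, 0, 0, 0]
  gripper: -0.2

```text
time: 16.13
tool_pos: [0.6456, 0.1815, 0.0396]
ee_rot: [-0.009, 1.0, 0.002, 0.003]
force: [1.3, -0.2, -0.2]
grip_width: 0.0345
```

step_arm:
  travel:
    - [0, 0, -2]
    - [0, 0, -5]
    - [0, 0, -9]
    - [0, 0, -9]
  spin: [0, 0, 0, 0]

```text
time: 16.47
tool_pos: [0.648, 0.1832, 0.1375]
ee_rot: [-0.009, 1.0, 0.004, 0.007]
force: [1.3, 2.2, 0.5]
grip_width: 0.034
```

```bash
python3 -c "
from h import *
s=snap('wrist','w10.png')
for r in rect(s,'plaque',.048): print(r)
for r in rect(s,'bed',.049): print(r)
wp((.58,.28,.15,60),(.4547,.3935,.09,-8.8))
"
```

```text
(0.84, array([471.1, 363.8,  98.1,  24.4]), 81.3, array([501.,  19.]), array([193, 159, 109]))
(0.57, array([645.6, 181.6, 108.6,  24.4]), 0.7, array([280., 208.]), array([198, 162, 112]))
(0.77, array([646.4, 181.2, 189.4, 141.6]), -89.3, array([295., 205.]), array([126, 130, 139]))
travel [ 6.34 10.03 -2.  ] spin 31.0 | cur jaw 91.0 n>= 5 pos [0.6454 0.181  0.1301]
travel [18.71 21.58  3.97] spin 99.8 | cur jaw 91.0 n>= 14 pos [0.6454 0.181  0.1301]
```

View pics/w10.png

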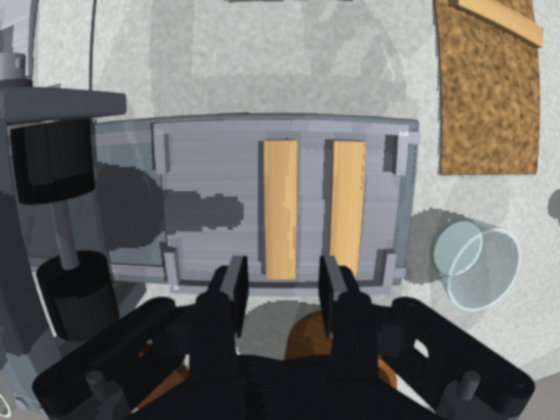

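Two plaques are in at px (280,208) and (347,208). Now the third.

step_arm:
  travel:
    - [2, 3, -1]
    - [4, 6, -2]
    - [6, 9, -2]
    - [8, 11, -2]
    - [11, 14, -1]
    - [14, 17, 0]
    - [17, 20, 1]
    - [18.7, 21.6, 2]
    - [18.7, 21.6, 3]
    - [18.7, 21.6, 3]
    - [18.7, 21.6, 3]
    - [18.7, 21.6, 3]
  spin: [7, 14, 21, 28, 35, 42, 49, 56, 63, 70, 77, 84]
  gripper: 0

```text
time: 17.62
tool_pos: [0.4538, 0.393, 0.0979]
ee_rot: [0.664, 0.747, 0.003, 0.001]
force: [-0.1, -0.0, -0.0]
grip_width: 0.0426
```

```bash
python3 -c "
from h import *
wp((.4547,.3935,.08,-8.8))
"
```

```text
travel [0.04 0.09 1.79] spin 15.5 | cur jaw 6.7 n>= 3 pos [0.4538 0.393  0.0979]
```

step_arm:
  travel:
    - [0, 0.1, 0.8]
    - [0, 0.1, 0.8]
    - [0, 0.1, 0.8]
    - [0, 0.1, 0.8]
  spin: [7, 14, 15.5, 15.5]

```text
time: 17.95
tool_pos: [0.4544, 0.3927, 0.089]
ee_rot: [0.759, 0.652, 0.002, 0.001]
force: [-0.5, 0.3, 0.2]
grip_width: 0.0428
```

```bash
python3 -c "
from h import *
s=snap('wrist','w11.png')
for r in rect(s,'plaque',.014): print(r)
wp((.4547,.3935,.004,-9))
"
```

```text
(0.94, array([307. , 346.8,  34.5,  27.8]), 87.4, array([118., 295.]), array([153, 158, 158]))
(0.86, array([703.4, 196.6,  84.1,  43.3]), -1.2, array([528., 349.]), array([129, 106,  75]))
(0.85, array([453.7, 394.3, 110. ,  24.6]), 80.5, array([281., 215.]), array([166, 135,  92]))
(0.61, array([734.5, 147. ,  32.7,   9.9]), -47.8, array([534., 374.]), array([110,  90,  63]))
(0.59, array([246. , 433.8, 110.5,  26.1]), -14.5, array([ 43., 212.]), array([160, 165, 165]))
travel [ 0.02 -0.04  8.56] spin 0.5 | cur jaw -8.5 n>= 3 pos [0.4546 0.393  0.0896]
```

View pics/w11.png

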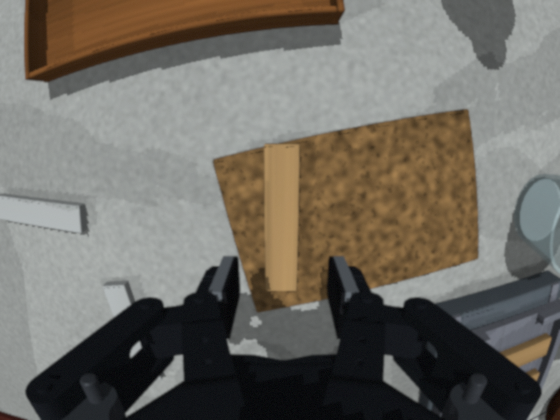

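Aligned on the oak plaque at (281,215).

step_arm:
  travel:
    - [0.1, -0.1, 3]
    - [0.1, -0.1, 6]
    - [0.1, -0.1, 8.3]
    - [0.1, -0.1, 8.5]
    - [0.1, -0.1, 8.5]
    - [0.1, -0.1, 8.5]
  spin: [0.5, 0.5, 0.5, 0.5, 0.5, 0.5]

```text
time: 18.55
tool_pos: [0.4541, 0.3943, 0.0045]
ee_rot: [0.76, 0.65, 0.002, 0.0]
force: [0.5, 0.4, 0.3]
grip_width: 0.0428
```

step_arm:
  travel:
    - [0, 0, 0]
    - [0, 0, 0]
    - [0, 0, 0]
    - [0, 0, 0]
    - [0, 0, 0]
    - [0, 0, 0]
  spin: [0, 0, 0, 0, 0, 0]
  gripper: -1

```text
time: 19.05
tool_pos: [0.4544, 0.3945, 0.0052]
ee_rot: [0.76, 0.65, 0.003, 0.001]
force: [-0.7, -0.8, 6.0]
grip_width: 0.0223
```

```bash
python3 -c "
from h import *
wp((.4547,.3935,.15,-8.8),(.58,.25,.17,60),(.646,.131,.12,91))
"
```

```text
travel [ -0.05   0.1  -14.48] spin -0.1 | cur jaw -8.9 n>= 4 pos [0.4544 0.3945 0.0052]
travel [-12.28  14.72 -16.45] spin -68.9 | cur jaw -8.9 n>= 10 pos [0.4544 0.3945 0.0052]
travel [-23.03  23.06 -11.45] spin -99.9 | cur jaw -8.9 n>= 14 pos [0.4544 0.3945 0.0052]
```

step_arm:
  travel:
    - [0, 0, -4]
    - [0, 0, -8]
    - [-1, 1, -12]
    - [-3, 4, -15]
    - [-6, 7, -16.4]
    - [-9, 10.5, -16.4]
    - [-12, 14, -16]
    - [-15, 17, -15]
    - [-18, 20, -14]
    - [-21, 22, -13]
    - [-23, 23, -11.5]
    - [-23, 23, -11.5]
  spin: [0, -7, -14, -21, -28, -35, -42, -49, -56, -63, -70, -77]

```text
time: 20.05
tool_pos: [0.6477, 0.1203, 0.1162]
ee_rot: [0.192, 0.981, -0.001, 0.001]
force: [-0.4, -1.6, -1.2]
grip_width: 0.0222
```

```bash
python3 -c "
from h import *
print(telemetry.observe()['grip_width'])
plan(.6465,.1315,.12,90.9)
plan(.6465,.1315,.042,90.9)
"
```

```text
0.02216034719344393
travel [ 0.53  0.99 -0.38] spin -23.1 | cur jaw 67.8 n>= 4 pos [0.6477 0.1203 0.1162]
travel [0.55 1.01 7.42] spin -23.1 | cur jaw 67.8 n>= 4 pos [0.6477 0.1203 0.1162]
```

step_arm:
  travel:
    - [0.5, 1, 0]
    - [0.5, 1, 0]
    - [0.5, 1, 0]
    - [0.5, 1, 0]
    - [0.5, 1, 2]
    - [0.5, 1, 4]
    - [0.5, 1, 6]
    - [0.5, 1, 7]
    - [0.5, 1, 7.5]
    - [0.5, 1, 7.5]
    - [0.5, 1, 7.5]
  spin: [-7, -14, -21, -23.1, -23.1, -23.1, -23.1, -23.1, -23.1, -23.1, -23.1]

```text
time: 20.97
tool_pos: [0.6473, 0.1315, 0.0419]
ee_rot: [-0.008, 1.0, -0.001, 0.001]
force: [0.6, -0.1, -0.7]
grip_width: 0.0221
```

step_arm:
  travel:
    - [0, 0, 0.1]
    - [0, 0, 0.1]
    - [0, 0, 0.1]
    - [0, 0, 0.1]
  spin: [0, 0, 0, 0]
  gripper: -0.2

```text
time: 21.3
tool_pos: [0.6475, 0.1316, 0.0413]
ee_rot: [-0.008, 1.0, -0.001, 0.001]
force: [-0.2, -0.5, 0.0]
grip_width: 0.034
```

step_arm:
  travel:
    - [0, 0, -2]
    - [0, 0, -5]
    - [0, 0, -9]
    - [0, 0, -13]
    - [0, 0, -15]
    - [0, 0, -15]
  spin: [0, 0, 0, 0, 0, 0]

```text
time: 21.8
tool_pos: [0.6493, 0.1334, 0.1975]
ee_rot: [-0.008, 1.0, -0.0, 0.005]
force: [0.3, 0.2, 0.4]
grip_width: 0.0345
```

```bash
python3 -c "
from h import *
s=snap('wrist','w12.png')
for r in rect(s,'plaque',.048): print(r)
for r in rect(s,'bed',.049): print(r)
"
```

```text
(0.81, array([645.5, 180.4, 111.9,  26.8]), 1.5, array([335., 192.]), array([204, 169, 119]))
(0.74, array([ 530.6, -142. ,   76. ,    7.2]), 90.0, array([35., 92.]), array([105, 109, 121]))
(0.68, array([638.3, 230.6, 109.2,  27.7]), 1.0, array([386., 186.]), array([213, 180, 126]))
(0.64, array([647.8, 131.7, 110.1,  25.7]), 0.8, array([282., 193.]), array([207, 170, 119]))
(0.73, array([646.6, 181.3, 188.4, 140.9]), -89.1, array([330., 190.]), array([142, 146, 156]))
```

View pics/w12.png

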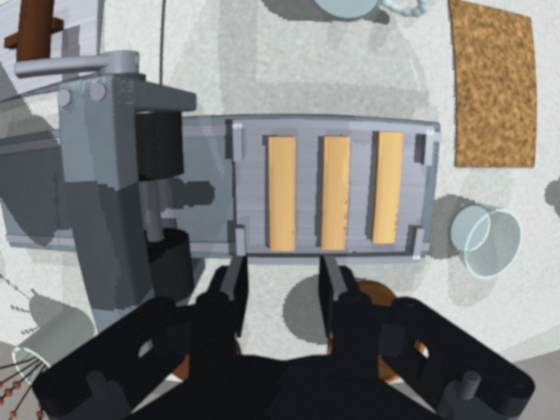

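```bash
python3 -c "
import cv2
i=cv2.imread('pics/w12.png')[100:275,220:450]
cv2.imwrite('pics/w12c.png',cv2.resize(i,None,fx=3.4,fy=3.4,interpolation=cv2.INTER_CUBIC))"
```

```text
(no output)
```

View pics/w12c.png

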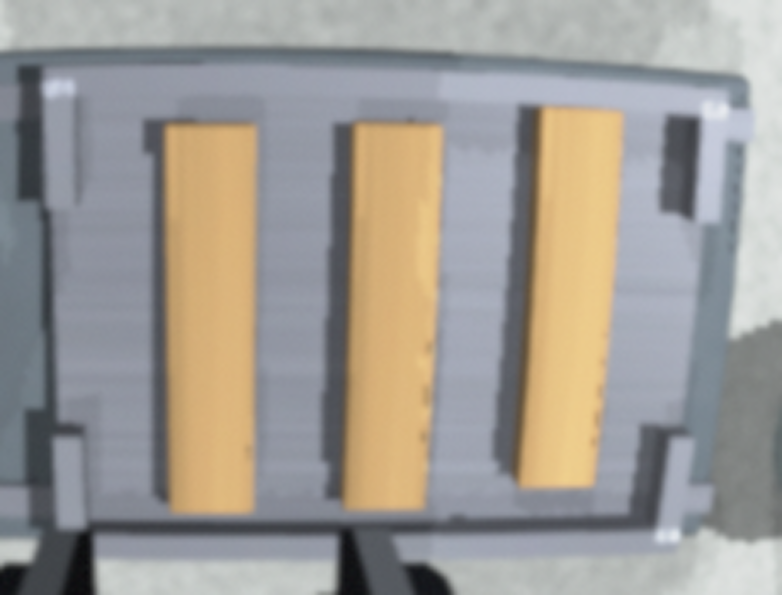

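The first plaque, at px (386,186), has shifted about 7 mm towards the robot and now sits against the near rim. I regrip and centre it before covering.

```bash
python3 -c "
from h import *
plan(.6385,.2312,.10,91)
plan(.6385,.2312,.041,91)
"
```

```text
travel [0.7  9.99 9.04] spin -0.1 | cur jaw 90.9 n>= 4 pos [0.6469 0.1317 0.1907]
travel [ 0.71 10.01 14.94] spin -0.1 | cur jaw 90.9 n>= 5 pos [0.6469 0.1317 0.1907]
```

step_arm:
  travel:
    - [0.7, 4, 3]
    - [0.7, 8, 6]
    - [0.7, 10, 9]
    - [0.7, 10, 9]
    - [0.7, 10, 9]
    - [0.7, 10, 9]
  spin: [0, 0, 0, 0, 0, 0]

```text
time: 22.45
tool_pos: [0.6379, 0.2307, 0.0991]
ee_rot: [-0.008, 1.0, -0.002, 0.0]
force: [0.8, -0.0, 0.2]
grip_width: 0.0346
```

```bash
python3 -c "
from h import *
s=snap('wrist','w13.png')
for r in rect(s,'plaque',.048): print(r)
plan(.6385,.2312,.041,91)
"
```

```text
(0.88, array([638.7, 232.6, 109.8,  25.2]), 1.1, array([287., 230.]), array([193, 158, 109]))
(0.84, array([635.9, 181.8,  92.3,  26.8]), 1.4, array([206., 221.]), array([140, 115,  80]))
(0.83, array([644.3, 133.4, 105. ,  28. ]), 1.0, array([141., 232.]), array([112,  92,  64]))
travel [0.13 0.18 6.01] spin -0.2 | cur jaw 90.8 n>= 2 pos [0.6396 0.2296 0.1012]
```

View pics/w13.png

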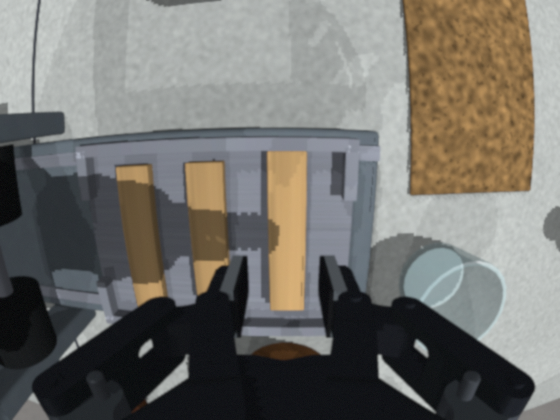

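step_arm:
  travel:
    - [0.1, 0.25, 2]
    - [0.1, 0.25, 4]
    - [0.1, 0.25, 5.6]
    - [0.1, 0.25, 6]
    - [0.1, 0.25, 6]
    - [0.1, 0.25, 6]
  spin: [0, 0, 0, 0, 0, 0]

```text
time: 23.05
tool_pos: [0.6394, 0.2315, 0.0421]
ee_rot: [-0.007, 1.0, -0.002, 0.002]
force: [0.4, 0.6, -0.1]
grip_width: 0.0341
```

step_arm:
  travel:
    - [0, 0, 0]
    - [0, 0, 0]
    - [0, 0, 0]
    - [0, 0, 0]
    - [0, 0, 0]
  spin: [0, 0, 0, 0, 0]
  gripper: -1

```text
time: 23.47
tool_pos: [0.6401, 0.2319, 0.0436]
ee_rot: [-0.007, 1.0, -0.001, 0.003]
force: [-1.1, -0.4, 6.2]
grip_width: 0.0213
```

step_arm:
  travel:
    - [0, 0, -0.4]
    - [-0.4, 0, -0.4]
    - [-0.8, 0, -0.3]
    - [-0.8, 0, 0]
    - [-0.8, 0, 0.1]
    - [-0.8, 0, 0.1]
  spin: [0, 0, 0, 0, 0, 0]

```text
time: 23.97
tool_pos: [0.6493, 0.2318, 0.0435]
ee_rot: [-0.006, 1.0, -0.001, 0.004]
force: [0.4, -1.8, 8.5]
grip_width: 0.0215
```

step_arm:
  travel:
    - [0, 0, 0]
    - [0, 0, 0]
    - [0, 0, 0]
    - [0, 0, 0]
  spin: [0, 0, 0, 0]
  gripper: -0.2

```text
time: 24.3
tool_pos: [0.6489, 0.2319, 0.043]
ee_rot: [-0.006, 1.0, -0.001, 0.004]
force: [-0.5, -0.1, -0.4]
grip_width: 0.0342
```

step_arm:
  travel:
    - [0, 0, -2]
    - [0, 0, -5]
    - [0, -1, -9]
    - [0, -4, -13]
    - [0, -7, -16]
    - [0, -7, -16]
  spin: [0, 0, 0, 0, 0, 0]

```text
time: 24.8
tool_pos: [0.6514, 0.1582, 0.2085]
ee_rot: [-0.004, 1.0, -0.002, 0.007]
force: [1.4, -0.2, -0.1]
grip_width: 0.0341
```

```bash
python3 -c "
from h import *
s=snap('wrist','w14.png')
for r in rect(s,'plaque',.048): print(r)
for r in rect(s,'bed',.049): print(r)
"
```

```text
(0.97, array([647. , 132.2, 109.8,  26.5]), 0.7, array([257., 187.]), array([201, 165, 116]))
(0.87, array([647.7, 230.3, 109.6,  26.2]), 0.3, array([358., 189.]), array([214, 180, 125]))
(0.56, array([645.6, 180.5, 109.5,  24.3]), 0.9, array([308., 185.]), array([203, 167, 116]))
(0.82, array([646.4, 181.3, 189.5, 142.4]), -89.6, array([306., 185.]), array([139, 142, 152]))
```

View pics/w14.png

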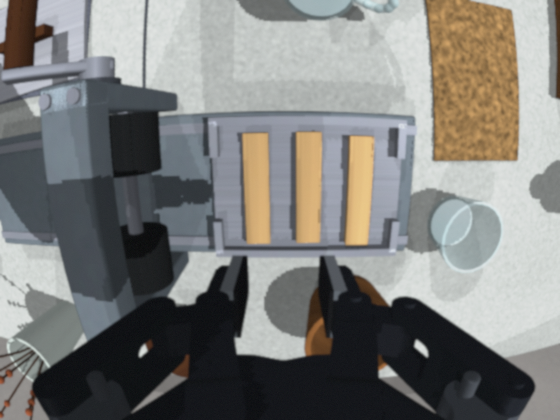

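All three plaques are central, flat and crosswise in the bed. Now the plate.

```bash
python3 -c "
from h import *
plan(.648,.158,.27,91)
plan(.55,-.02,.27,3.3)
plan(.4515,-.174,.2,3.3)
"
```

```text
travel [ 0.03 -0.4  -6.7 ] spin -0.4 | cur jaw 90.6 n>= 2 pos [0.6488 0.1618 0.203 ]
travel [ 10.03 -18.09  -6.72] spin 87.3 | cur jaw 90.6 n>= 13 pos [0.6488 0.1618 0.203 ]
travel [ 20.11 -33.36   0.25] spin 87.3 | cur jaw 90.6 n>= 13 pos [0.6488 0.1618 0.203 ]
```

step_arm:
  travel:
    - [0, 0, -4]
    - [0, -1, -6.7]
    - [1, -4, -6.7]
    - [3, -8, -6.7]
    - [5, -12, -6.7]
    - [7, -15, -6.7]
    - [10, -18, -6.7]
    - [12, -21, -6.7]
    - [15, -25, -6]
    - [18, -29, -4]
    - [20.1, -33.4, -2]
    - [20.1, -33.4, 0.2]
  spin: [7, 14, 21, 28, 35, 42, 49, 56, 63, 70, 77, 84]
  gripper: 0

```text
time: 25.95
tool_pos: [0.4514, -0.1748, 0.2028]
ee_rot: [0.668, 0.745, 0.001, 0.005]
force: [1.3, -0.8, -0.7]
grip_width: 0.0426
```

```bash
python3 -c "
from h import *
plan(.4515,-.174,.12,3.3)
"
```

```text
travel [ 0.13 -0.06  8.28] spin 2.9 | cur jaw 6.2 n>= 2 pos [ 0.4514 -0.1748  0.2028]
```

step_arm:
  travel:
    - [0, 0, 2]
    - [0, 0, 5]
    - [0, 0, 8]
    - [0, 0, 8]
    - [0, 0, 8]
  spin: [2.9, 2.9, 2.9, 2.9, 2.9]

```text
time: 26.37
tool_pos: [0.4508, -0.1734, 0.1209]
ee_rot: [0.685, 0.728, 0.001, 0.002]
force: [0.4, 0.7, 0.9]
grip_width: 0.043
```

```bash
python3 -c "
from h import *
s=snap('wrist','w15.png')
for r in rect(s,'plate',.012): print(r)
# ridge: dark pixels
hsv=cv2.cvtColor(s['pixels'],cv2.COLOR_RGB2HSV)
m=((hsv[...,2]<110)&(hsv[...,1]>90)).astype(np.uint8); m[250:]=m[250:]
n,l,stt,c=cv2.connectedComponentsWithStats(m)
for i in range(1,n):
    if stt[i,4]>300:
        ys,xs=np.where(l==i); P=onz(s,np.stack([xs,ys],1),.032)[:,:2]*1000
        print(stt[i],cv2.minAreaRect(P.astype(np.float32)))
plan(.4515,-.174,.014,3.3)
"
```

```text
[ 274  156   18  116 1837] ((450.5790710449219, -172.62403869628906), (12.27490520477295, 90.09144592285156), 3.0642549991607666)
[383 359  23  32 501] ((572.449462890625, -334.38055419921875), (23.28750991821289, 53.37498092651367), 42.743595123291016)
travel [ 0.11 -0.25 10.97] spin 0.1 | cur jaw 3.4 n>= 3 pos [ 0.453  -0.1745  0.1237]
```

View pics/w15.png

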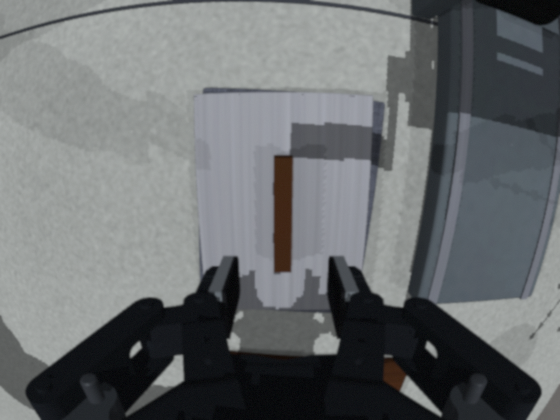

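Ridge at px (283,213), centre (0.451,−0.173). I go down to grip it.

step_arm:
  travel:
    - [0.2, -0.2, 3]
    - [0.2, -0.2, 6]
    - [0.2, -0.2, 9]
    - [0.2, -0.2, 10.7]
    - [0.2, -0.2, 10.7]
    - [0.2, -0.2, 10.7]
    - [0.2, -0.2, 10.7]
  spin: [0, 0, 0, 0, 0, 0, 0]

```text
time: 27.05
tool_pos: [0.4535, -0.1734, 0.0187]
ee_rot: [0.686, 0.728, 0.002, 0.007]
force: [0.2, -0.2, -0.0]
grip_width: 0.0427
```

step_arm:
  travel:
    - [0, 0, 0]
    - [0, 0, 0]
    - [0, 0, 0]
    - [0, 0, 0]
    - [0, 0, 0]
    - [0, 0, 0]
  spin: [0, 0, 0, 0, 0, 0]
  gripper: -1

```text
time: 27.55
tool_pos: [0.4544, -0.174, 0.0205]
ee_rot: [0.686, 0.728, 0.002, 0.008]
force: [-4.4, 0.4, 12.8]
grip_width: 0.0121
```

step_arm:
  travel:
    - [0, 0, -1]
    - [0, 0, -3]
    - [0, 0, -5]
    - [0, 0, -8]
    - [0, 0, -10]
    - [0, 0, -10]
    - [0, 0, -10]
    - [0, 0, -10]
  spin: [0, 0, 0, 0, 0, 0, 0, 0]

```text
time: 28.22
tool_pos: [0.4522, -0.1732, 0.1198]
ee_rot: [0.686, 0.728, 0.002, 0.007]
force: [0.3, -0.5, -3.9]
grip_width: 0.0122
```

```bash
python3 -c "
from h import *
st=telemetry.observe();print(st['grip_width'],st['force'],st['wrist_torque'],st['tool_pos'],st['ee_rot'])
s=snap('wrist','w16.png')
"
```

```text
0.012161151971943257 [ 0.34426963 -0.45174429 -3.92680812] [0.0693946  0.04554203 0.03774205] [ 0.45224813 -0.17321492  0.11984306] [0.68578563 0.72776534 0.00171772 0.00726135]
```

View pics/w16.png

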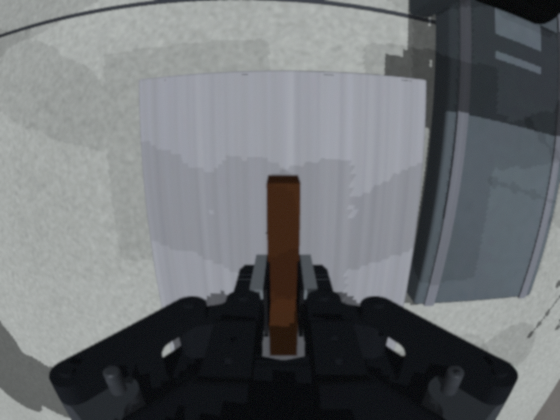

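```bash
python3 -c "
from h import *
s=snap('wrist'); st=telemetry.observe()
r=R.from_quat(st['ee_rot']).as_matrix()
for d in(-.002,0,.002,.004):
  z=.0115
  c=lambda a,b,zz: st['tool_pos']+r@np.array([a+d,b,-zz])
  print(d,proj(s,[c(.045,-.007,z),c(.045,.007,z),c(.094,-.07,-.0085),c(.094,.07,-.0085),c(.094,-.07,-.0165)]).round(1).tolist())
g=s['pixels'][:,:,0].astype(int)
print(g[165:190,284]); print(g[60:90,284]);print(g[178,255:312])
"
```

```text
-0.002 [[266.2, 188.8], [300.1, 188.9], [139.3, 84.3], [427.0, 84.6], [145.7, 85.7]]
0 [[266.1, 184.1], [300.2, 184.1], [139.3, 80.4], [427.0, 80.6], [145.7, 81.9]]
0.002 [[266.1, 179.3], [300.3, 179.3], [139.3, 76.4], [427.0, 76.7], [145.7, 78.1]]
0.004 [[266.0, 174.5], [300.3, 174.5], [139.3, 72.5], [427.0, 72.7], [145.7, 74.4]]
[154 154 150 144 137 132 130 128 124 109  82  54  40  36  36  38  42  47
  53  61  63  63  61  61  61]
[167 166 166 167 168 166 167 167 164 158 151 149 154 156 156 157 157 157
 157 158 157 157 157 156 156 157 157 156 157 156]
[144 144 143 143 143 143 143 141 140 139 137 126 102  67  42  36  37  37
  37  37  36  37  35  35  37  36  36  37  36  36  38  36  35  36  35  37
  36  36  36  37  37  39  52  79 110 129 136 137 137 138 139 137 135 137
 137 136 137]
```

```bash
python3 -c "
from h import *
st=telemetry.observe(); r=R.from_quat(st['ee_rot']).as_matrix(); print('tilt deg: toolx z',np.degrees(r[2,0]),'tooly z',np.degrees(r[2,1]))
plan(.4522,-.1732,.26,3.4)
plan(.58,.03,.26,.7)
plan(.6464,.1813,.26,.7)
plan(.6464,.1813,.12,.7)
"
```

```text
tilt deg: toolx z -0.4105667398848883 tooly z 0.6535316408665368
travel [ -0.13   0.18 -14.08] spin 0.0 | cur jaw 3.4 n>= 4 pos [ 0.452  -0.173   0.1192]
travel [ 19.4   14.15 -14.06] spin 2.7 | cur jaw 3.4 n>= 7 pos [ 0.452  -0.173   0.1192]
travel [ 34.11  21.68 -14.08] spin 2.7 | cur jaw 3.4 n>= 11 pos [ 0.452  -0.173   0.1192]
travel [34.21 21.52 -0.08] spin 2.7 | cur jaw 3.4 n>= 10 pos [ 0.452  -0.173   0.1192]
```

step_arm:
  travel:
    - [0, 0, -3]
    - [0, 0, -6.5]
    - [0, 0, -10]
    - [0, 0, -13]
    - [2, 1.5, -14.1]
    - [5, 3.5, -14.1]
    - [8, 5.8, -14.1]
    - [11, 8, -14.1]
    - [14, 10.2, -14.1]
    - [17, 12.4, -14.1]
    - [19.4, 14.1, -14.1]
    - [19.4, 14.1, -14.1]
  spin: [0, 0, 0, 0, 0, 0.5, 1, 1.5, 2, 2.5, 2.7, 2.7]

```text
time: 29.32
tool_pos: [0.5805, 0.0371, 0.2588]
ee_rot: [0.7, 0.714, 0.003, 0.004]
force: [-1.3, 0.7, -3.1]
grip_width: 0.0121
```

```bash
python3 -c "
from h import *
st=telemetry.observe(); print(st['grip_width'],st['force'])
plan(.6464,.1813,.26,.7)
plan(.6464,.1813,.12,.7)
"
```

```text
0.012051052801949904 [-1.32206064  0.72169821 -3.10536905]
travel [14.28  6.87 -0.07] spin 0.4 | cur jaw 1.1 n>= 4 pos [0.5805 0.0371 0.2588]
travel [14.3   6.73 13.93] spin 0.4 | cur jaw 1.1 n>= 6 pos [0.5805 0.0371 0.2588]
```

step_arm:
  travel:
    - [3, 1.5, 0]
    - [6, 3, 0]
    - [9, 4.5, 0]
    - [12, 5.8, 0]
    - [14.3, 6.8, 0]
    - [14.3, 6.8, 3]
    - [14.3, 6.8, 6]
    - [14.3, 6.7, 9]
    - [14.3, 6.7, 12]
    - [14.3, 6.7, 14]
    - [14.3, 6.7, 14]
    - [14.3, 6.7, 14]
  spin: [0.4, 0.4, 0.4, 0.4, 0.4, 0.4, 0.4, 0.4, 0.4, 0.4, 0.4, 0.4]

```text
time: 30.32
tool_pos: [0.6451, 0.1808, 0.1175]
ee_rot: [0.702, 0.712, 0.002, 0.003]
force: [0.1, 0.1, -2.9]
grip_width: 0.0121
```

```bash
python3 -c "
from h import *
st=telemetry.observe(); print(st['grip_width'],st['force'])
s=snap('wrist','w17.png')
plan(.6464,.1813,.08,.7)
plan(.6464,.1813,.067,.7)
"
```

```text
0.012080683514607725 [ 0.08617633  0.12563762 -2.94624478]
travel [-0.01 -0.01  3.94] spin 0.0 | cur jaw 0.7 n>= 1 pos [0.6461 0.1815 0.1194]
travel [-0.01 -0.02  5.24] spin 0.0 | cur jaw 0.7 n>= 2 pos [0.6461 0.1815 0.1194]
```

View pics/w17.png

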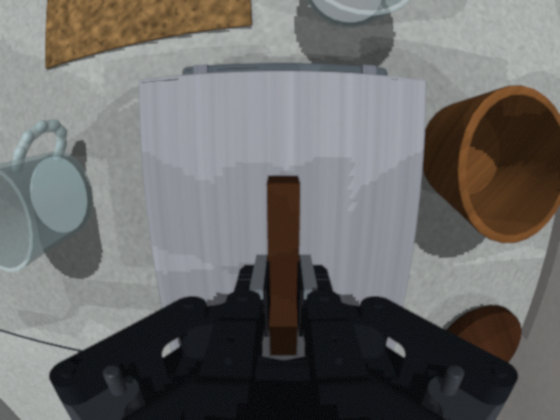

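The plate hangs squarely over the bed: plate edges at px 140 and 425, bed end at 184–386. I lower it.

step_arm:
  travel:
    - [0, 0, 1]
    - [0, 0, 2]
    - [0, 0, 3]
    - [0, 0, 4]
    - [0, 0, 4.6]
    - [0, 0, 5]
    - [0, 0, 5.3]
    - [0, 0, 5.3]
    - [0, 0, 5.3]
  spin: [0, 0, 0, 0, 0, 0, 0, 0, 0]

```text
time: 31.12
tool_pos: [0.6468, 0.1815, 0.0667]
ee_rot: [0.702, 0.712, 0.003, 0.004]
force: [0.9, 0.8, -3.5]
grip_width: 0.0118
```

```bash
python3 -c "
from h import *
st=telemetry.observe(); print(st['grip_width'],st['force'],st['tool_pos'])
s=snap('wrist','w18.png')
for r in rect(s,'plate',.057): print(r)
plan(.6464,.1813,.066,.7)
"
```

```text
0.0118022844080214 [ 0.91316     0.80022429 -3.50951763] [0.64683557 0.18154477 0.06667886]
(0.79, array([646.5, 196.1, 160.7, 140.4]), -89.3, array([282., 209.]), array([135, 135, 141]))
travel [-0.03 -0.05  0.08] spin 0.1 | cur jaw 0.8 n>= 1 pos [0.6469 0.1816 0.0668]
```

View pics/w18.png

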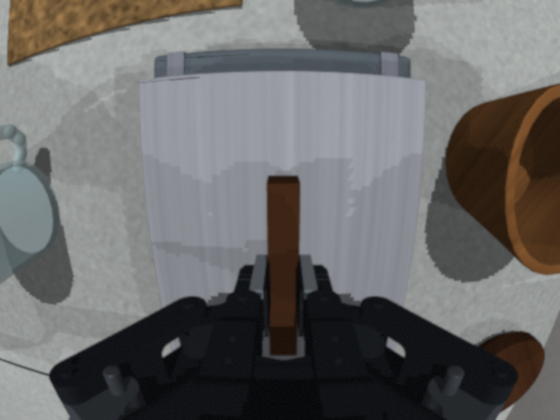

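step_arm:
  travel:
    - [0, 0, 0.1]
    - [0, 0, 0.2]
    - [0, 0, 0.3]
    - [0, 0, 0.3]
    - [0, 0, 0.3]
  spin: [0, 0, 0, 0, 0]

```text
time: 31.63
tool_pos: [0.6472, 0.1818, 0.0656]
ee_rot: [0.702, 0.712, 0.004, 0.004]
force: [-5.3, -2.7, 9.5]
grip_width: 0.0121
```

step_arm:
  travel:
    - [0, 0, 0]
    - [0, 0, 0]
    - [0, 0, 0]
    - [0, 0, 0]
  spin: [0, 0, 0, 0]
  gripper: -0.3

```text
time: 31.97
tool_pos: [0.6473, 0.1818, 0.0656]
ee_rot: [0.702, 0.712, 0.004, 0.005]
force: [-0.4, 0.3, 0.5]
grip_width: 0.0296
```

step_arm:
  travel:
    - [0, 0, -2]
    - [0, 0, -6]
    - [0, 0, -10]
    - [0, 0, -14]
    - [0, 0, -15]
    - [0, 0, -15]
    - [0, 0, -15]
  spin: [0, 0, 0, 0, 0, 0, 0]

```text
time: 32.55
tool_pos: [0.6459, 0.182, 0.216]
ee_rot: [0.702, 0.712, 0.004, 0.005]
force: [-0.4, -1.6, -0.6]
grip_width: 0.0301
```

```bash
python3 -c "
from h import *
st=telemetry.observe(); print(st['grip_width'],st['force'],st['tool_pos'])
s=snap('wrist','w19.png')
for r in rect(s,'plate',.057): print(r)
for r in rect(s,'bed',.049): print(r)
s=snap('scene')
for r in rect(s,'plate',.057): print(r)
cv2.imwrite('pics/s19.png',cv2.resize(s['pixels'][200:350,160:400,::-1],None,fx=3.3,fy=3.3,interpolation=cv2.INTER_CUBIC))
for t in ('grip_mid','crank_hub'): print([(d['conf'],world(s,d['position']).round(4)) for d in imaging.spot_point('scene',t)])
"
```

```text
0.030100472469550985 [-0.41870583 -1.64390815 -0.6357199 ] [0.64586281 0.18198815 0.2160116 ]
(0.71, array([647.1, 182.1, 188.9, 141.2]), -89.3, array([281., 191.]), array([150, 152, 158]))
(0.76, array([648.3, 181.6, 186.9, 140.6]), -88.7, array([336., 289.]), array([132, 129, 133]))
[(0.76, array([ 0.4815, -0.025 ,  0.1707])), (0.74, array([ 0.4535, -0.1782, -0.0026])), (0.26, array([0.6422, 0.1865, 0.0478]))]
[(0.61, array([0.4782, 0.0243, 0.1312]))]
```

View pics/w19.png

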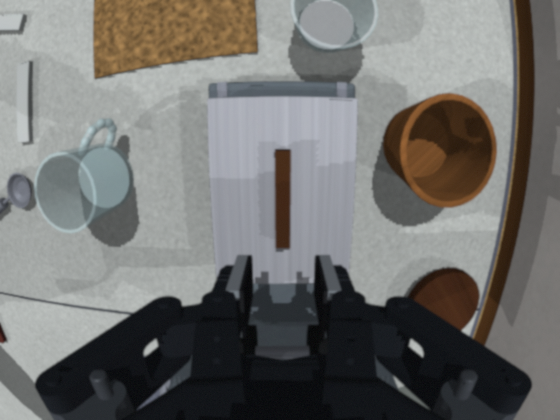

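View pics/s19.png

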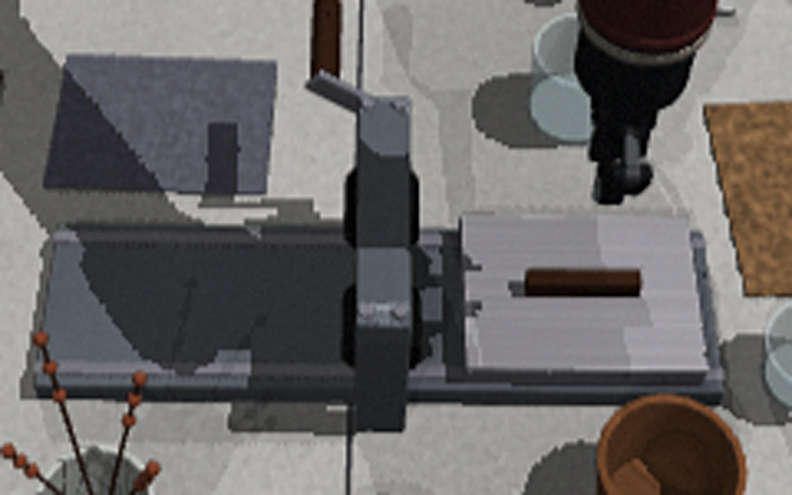

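The plate sits level and square on the bed: plate (0.647,0.182), bed (0.646,0.181), same yaw. Next I locate the crank grip.

```bash
python3 -c "
from h import *
plan(.56,.05,.30,10)
plan(.48,-.08,.30,10)
s=snap('scene')
for r in rect(s,'felt',.004): print('felt',r)
s=snap('top')
for r in rect(s,'felt',.004): print('felt',r)
"
```

```text
travel [-13.07  -8.61  -8.61] spin -9.3 | cur jaw 0.7 n>= 5 pos [0.6453 0.1818 0.2146]
travel [-25.97 -16.78  -8.68] spin -9.3 | cur jaw 0.7 n>= 8 pos [0.6453 0.1818 0.2146]
felt (0.77, array([ 453.9, -176. ,  197.6,  148.7]), 89.3, array([209., 237.]), array([73, 74, 83]))
felt (0.71, array([619.7, 190.3, 202.3, 150. ]), -88.6, array([336., 289.]), array([132, 128, 132]))
felt (0.97, array([ 450.4, -178.3,  193.5,  157.2]), 89.2, array([347., 227.]), array([86, 85, 96]))
```

step_arm:
  travel:
    - [0, 0, -4]
    - [-2, -1, -8]
    - [-6, -4, -8.6]
    - [-10, -6.5, -8.6]
    - [-13, -8.6, -8.6]
    - [-16.5, -10.7, -8.6]
    - [-20, -13, -8.6]
    - [-23.5, -15.2, -8.6]
    - [-26, -16.8, -8.6]
    - [-26, -16.8, -8.6]
    - [-26, -16.8, -8.6]
  spin: [0, -3, -6, -9, -9, -9, -9, -9, -9, -9, -9]
  gripper: 0.2

```text
time: 34.02
tool_pos: [0.479, -0.0827, 0.3001]
ee_rot: [0.647, 0.763, 0.003, 0.005]
force: [-0.1, 0.4, 0.3]
grip_width: 0.0513
```

```bash
python3 -c "
from h import *
s=snap('wrist','w20.png')
for t in ('grip_mid','crank_hub','press'): print(t,[(d['conf'],world(s,d['position']).round(4)) for d in imaging.spot_point('wrist',t)])
for r in rect(s,'grip_mid',.174): print(r)
for r in rect(s,'felt',.004): print('felt',r)
plan(.48,-.026,.30,90)
"
```

```text
grip_mid [(0.87, array([ 0.4806, -0.0259,  0.177 ]))]
crank_hub []
press [(0.77, array([6.466e-01, 2.130e-02, 6.000e-04]))]
(0.91, array([491.6, -25.9,  83.2,  24.9]), 0.6, array([307., 141.]), array([63, 43, 31]))
felt (0.76, array([ 453. , -175.7,  198.6,  150. ]), 89.5, array([254., 226.]), array([ 96, 100, 114]))
travel [ 5.21  0.86 -0.03] spin -80.1 | cur jaw 9.9 n>= 12 pos [ 0.4805 -0.0788  0.2997]
```

View pics/w20.png

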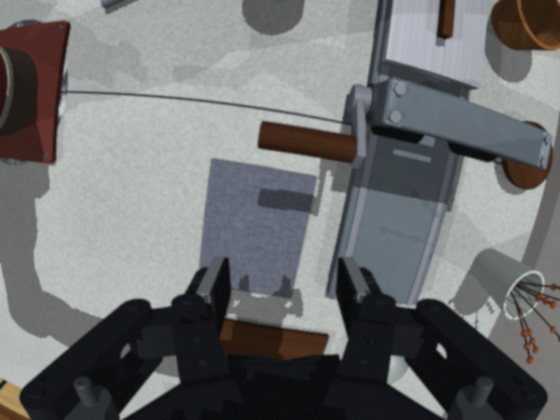

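The grip is at px (307,141), world about (0.480,−0.026,0.173). The felt is at (0.453,−0.176). I turn the jaws across the grip.

step_arm:
  travel:
    - [2, 0.4, 0]
    - [5.2, 0.8, 0]
    - [5.2, 0.8, 0]
    - [5.2, 0.8, 0]
    - [5.2, 0.8, 0]
    - [5.2, 0.8, 0]
    - [5.2, 0.8, 0]
    - [5.2, 0.8, 0]
    - [5.2, 0.8, 2]
    - [5.2, 0.8, 4]
    - [5.2, 0.8, 4]
    - [5.2, 0.8, 4]
  spin: [-7, -14, -21, -28, -35, -42, -49, -56, -63, -70, -77, -80]

```text
time: 35.32
tool_pos: [0.4794, -0.0251, 0.2584]
ee_rot: [-0.004, 1.0, 0.0, 0.005]
force: [0.1, 0.0, 0.4]
grip_width: 0.0515
```

```bash
python3 -c "
from h import *
s=snap('wrist','w21.png')
for t in ('grip_mid','crank_hub'): print(t,[(d['conf'],world(s,d['position']).round(4)) for d in imaging.spot_point('wrist',t)])
for r in rect(s,'grip_mid',.174): print(r)
st=telemetry.observe();r=R.from_quat(st['ee_rot']).as_matrix(); print('tilt',np.degrees(r[2,:2]))
plan(.479,-.026,.153,90.5)
"
```

```text
grip_mid [(0.58, array([ 0.4809, -0.0253,  0.1759])), (0.29, array([ 0.4508, -0.1727,  0.0029]))]
crank_hub []
(0.96, array([492.4, -25.9,  87.1,  25. ]), 0.4, array([282., 231.]), array([64, 43, 31]))
tilt [-0.66124387  0.01020804]
travel [ 0.24 -0.05 10.67] spin -0.7 | cur jaw 89.8 n>= 3 pos [ 0.4801 -0.0256  0.2598]
```

View pics/w21.png

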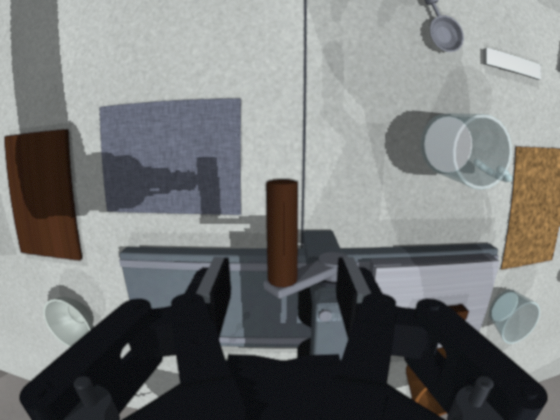

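step_arm:
  travel:
    - [0, 0, 3]
    - [0, 0, 6]
    - [0, 0, 9]
    - [0, 0, 10.7]
    - [0, 0, 10.7]
    - [0, 0, 10.7]
  spin: [-0.5, -0.5, -0.5, -0.5, -0.5, -0.5]

```text
time: 36.02
tool_pos: [0.4812, -0.0251, 0.1528]
ee_rot: [-0.003, 1.0, 0.001, 0.005]
force: [1.0, 0.4, -0.5]
grip_width: 0.0511
```

step_arm:
  travel:
    - [0, 0, 0]
    - [0, 0, 0]
    - [0, 0, 0]
    - [0, 0, 0]
    - [0, 0, 0]
    - [0, 0, 0]
  spin: [0, 0, 0, 0, 0, 0]
  gripper: -1

```text
time: 36.52
tool_pos: [0.4822, -0.0257, 0.1542]
ee_rot: [-0.002, 1.0, -0.0, 0.006]
force: [-1.0, -1.8, 6.4]
grip_width: 0.0221
```

```bash
cat >> h.py <<'E'
def crank(hy,off,a0=None,step=.25,n=12,hz=.135,R_=6.0):
    st=telemetry.observe(); p=st['tool_pos']; r=R.from_quat(st['ee_rot']).as_matrix()
    gy,gz=p[1],p[2]+off
    am=np.arctan2(-(gy-hy),gz-hz)
    print('pos',p.round(4),'ang',round(am,3),'rad',round(np.hypot(gy-hy,gz-hz)*1000,1),'force',st['force'].round(1),'w',round(st['grip_width'],4))
    return am
E
python3 -c "
from h import *
crank(.022,.0205)
s=snap('wrist','w22.png')
"
```

```text
pos [ 0.4822 -0.0257  0.1542] ang 0.876 rad 62.1 force [-1.  -1.8  6.4] w 0.0221
```

View pics/w22.png

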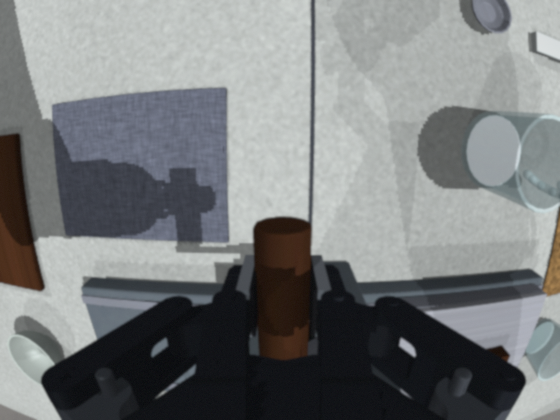

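```bash
cat >> h.py <<'E'
def ctrav(a0,step,n=12,hold=1,ax=0,R_=6.0,dx=0):
    A=a0+step*np.arange(1,n+1)
    if hold: A[-hold:]=A[-hold-1]
    print('[' + ', '.join('[%g, %.1f, %.1f]'%(dx,-R_*(np.sin(a)-np.sin(a0)),-R_*(np.cos(a)-np.cos(a0))) for a in A)+']',' to',round(A[-1],2))
E
python3 -c "
from h import *
ctrav(.88,.2,10,2)
"
```

```text
[[0, -0.7, 1.0], [0, -1.1, 2.1], [0, -1.4, 3.3], [0, -1.3, 4.5], [0, -1.1, 5.6], [0, -0.6, 6.7], [0, 0.1, 7.7], [0, 0.9, 8.6], [0, 0.9, 8.6], [0, 0.9, 8.6]]  to 2.48
```

step_arm:
  travel:
    - [0, -0.7, 1.0]
    - [0, -1.1, 2.1]
    - [0, -1.4, 3.3]
    - [0, -1.3, 4.5]
    - [0, -1.1, 5.6]
    - [0, -0.6, 6.7]
    - [0, 0.1, 7.7]
    - [0, 0.9, 8.6]
    - [0, 0.9, 8.6]
    - [0, 0.9, 8.6]
  spin: [0, 0, 0, 0, 0, 0, 0, 0, 0, 0]

```text
time: 37.4
tool_pos: [0.4823, -0.0145, 0.0677]
ee_rot: [-0.003, 1.0, 0.001, 0.005]
force: [-4.6, 4.9, 0.0]
grip_width: 0.0225
```

```bash
python3 -c "
from h import *
a=crank(.021,.0205)
ctrav(a,.25,12,1)
s=snap('scene')
for r in rect(s,'plate',.057): print(r)
"
```

```text
pos [ 0.4823 -0.0145  0.0677] ang 2.492 rad 58.8 force [-4.6  4.9  0. ] w 0.0225
[[0, 1.3, 0.7], [0, 2.7, 1.2], [0, 4.2, 1.2], [0, 5.7, 0.9], [0, 7.0, 0.2], [0, 8.1, -0.8], [0, 9.0, -2.1], [0, 9.5, -3.5], [0, 9.6, -5.0], [0, 9.4, -6.4], [0, 8.8, -7.8], [0, 8.8, -7.8]]  to 5.24
(0.81, array([648.9, 148.6, 189.1, 146.5]), -88.7, array([323., 289.]), array([114, 111, 114]))
```

The crank turns: the bed moved 33 mm for 1.6 rad. I continue.

step_arm:
  travel:
    - [0, 1.3, 0.7]
    - [0, 2.7, 1.2]
    - [0, 4.2, 1.2]
    - [0, 5.7, 0.9]
    - [0, 7.0, 0.2]
    - [0, 8.1, -0.8]
    - [0, 9.0, -2.1]
    - [0, 9.5, -3.5]
    - [0, 9.6, -5.0]
    - [0, 9.4, -6.4]
    - [0, 8.8, -7.8]
    - [0, 8.8, -7.8]
  spin: [0, 0, 0, 0, 0, 0, 0, 0, 0, 0, 0, 0]

```text
time: 38.5
tool_pos: [0.4812, 0.0719, 0.1477]
ee_rot: [-0.002, 1.0, -0.0, 0.006]
force: [-2.6, -0.2, 3.4]
grip_width: 0.0224
```

```bash
python3 -c "
from h import *
a=crank(.021,.0205)
ctrav(a,.25,12,1)
s=snap('scene','s23.png')
for r in rect(s,'plate',.057): print(r)
st=telemetry.observe();r=R.from_quat(st['ee_rot']).as_matrix(); print('tilt',np.degrees(r[2,:2]),st['qpos'].round(2))
"
```

```text
pos [0.4812 0.0719 0.1477] ang -0.992 rad 60.8 force [-2.6 -0.2  3.4] w 0.0224
[[0, -1.0, -1.1], [0, -2.2, -2.0], [0, -3.6, -2.5], [0, -5.1, -2.7], [0, -6.6, -2.5], [0, -7.9, -2.0], [0, -9.1, -1.1], [0, -10.1, 0.1], [0, -10.7, 1.4], [0, -11.0, 2.9], [0, -10.9, 4.4], [0, -10.9, 4.4]]  to 1.76
(0.87, array([649.8, 117.1, 140.5, 136.1]), 1.3, array([311., 289.]), array([113, 110, 114]))
(0.68, array([662.7,  28.6, 489.3, 431.9]), -52.5, array([282., 285.]), array([64, 67, 71]))
(0.56, array([395.8,  78.6,  83.9,  23.6]), -1.0, array([295., 213.]), array([28, 16, 10]))
tilt [-0.69477798  0.01768315] [ 0.62  0.14 -0.91  1.93  0.13  1.11  1.23]
```

View pics/s23.png

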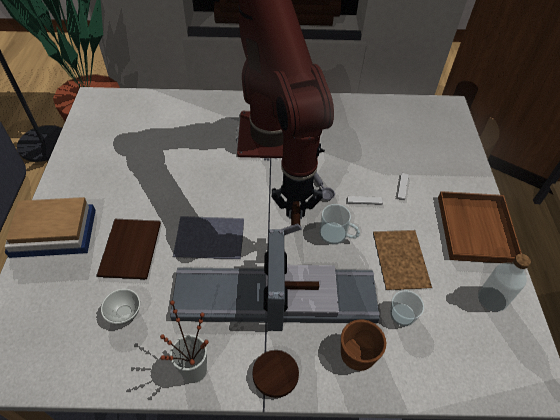

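The plate is passing under the bridge and is still straight (scene px (311,289)). I continue.

step_arm:
  travel:
    - [0, -1.0, -1.1]
    - [0, -2.2, -2.0]
    - [0, -3.6, -2.5]
    - [0, -5.1, -2.7]
    - [0, -6.6, -2.5]
    - [0, -7.9, -2.0]
    - [0, -9.1, -1.1]
    - [0, -10.1, 0.1]
    - [0, -10.7, 1.4]
    - [0, -11.0, 2.9]
    - [0, -10.9, 4.4]
    - [0, -10.9, 4.4]
  spin: [0, 0, 0, 0, 0, 0, 0, 0, 0, 0, 0, 0]

```text
time: 39.6
tool_pos: [0.4821, -0.0367, 0.1004]
ee_rot: [-0.002, 1.0, 0.0, 0.006]
force: [4.2, -7.2, -7.6]
grip_width: 0.0222
```

```bash
python3 -c "
from h import *
a=crank(.021,.0205)
ctrav(a,.25,12,1)
s=snap('scene')
cv2.imwrite('pics/s24.png',cv2.resize(s['pixels'][180:350,160:400,::-1],None,fx=3.3,fy=3.3,interpolation=cv2.INTER_CUBIC))
"
```

```text
pos [ 0.4821 -0.0367  0.1004] ang 1.81 rad 59.4 force [ 4.2 -7.2 -7.6] w 0.0222
[[0, 0.5, 1.4], [0, 1.4, 2.6], [0, 2.5, 3.6], [0, 3.9, 4.3], [0, 5.3, 4.6], [0, 6.8, 4.5], [0, 8.3, 4.1], [0, 9.5, 3.3], [0, 10.6, 2.2], [0, 11.3, 0.9], [0, 11.8, -0.5], [0, 11.8, -0.5]]  to 4.56
```

View pics/s24.png

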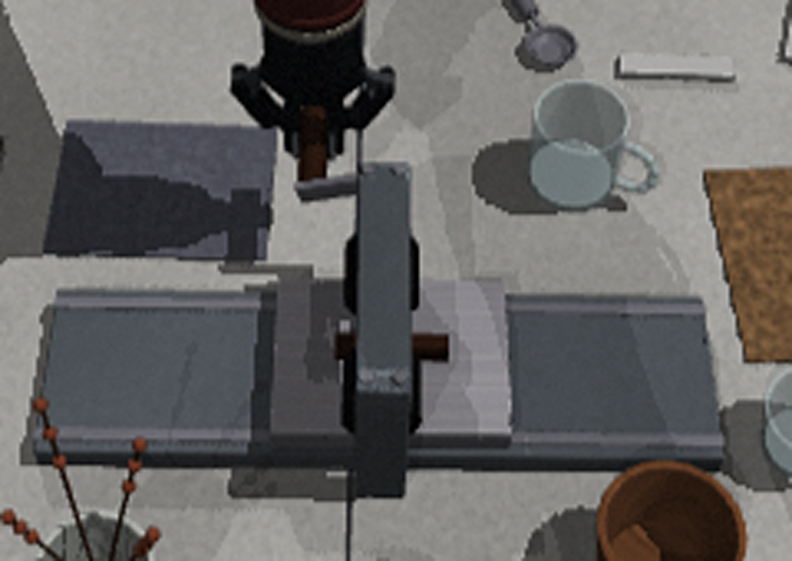

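Half way through with the plate and bed together. I continue.

step_arm:
  travel:
    - [0, 0.5, 1.4]
    - [0, 1.4, 2.6]
    - [0, 2.5, 3.6]
    - [0, 3.9, 4.3]
    - [0, 5.3, 4.6]
    - [0, 6.8, 4.5]
    - [0, 8.3, 4.1]
    - [0, 9.5, 3.3]
    - [0, 10.6, 2.2]
    - [0, 11.3, 0.9]
    - [0, 11.8, -0.5]
    - [0, 11.8, -0.5]
  spin: [0, 0, 0, 0, 0, 0, 0, 0, 0, 0, 0, 0]

```text
time: 40.65
tool_pos: [0.4813, 0.0804, 0.108]
ee_rot: [-0.003, 1.0, -0.001, 0.005]
force: [-4.1, -5.5, 3.6]
grip_width: 0.0222
```

```bash
python3 -c "
from h import *
a=crank(.021,.0205)
ctrav(a,.25,12,1)
"
```

```text
pos [0.4813 0.0804 0.108 ] ang -1.679 rad 59.7 force [-4.1 -5.5  3.6] w 0.0222
[[0, -0.0, -1.5], [0, -0.4, -2.9], [0, -1.2, -4.2], [0, -2.2, -5.3], [0, -3.5, -6.1], [0, -4.9, -6.6], [0, -6.4, -6.6], [0, -7.9, -6.3], [0, -9.2, -5.7], [0, -10.4, -4.7], [0, -11.2, -3.5], [0, -11.2, -3.5]]  to 1.07
```

step_arm:
  travel:
    - [0, 0, -1.5]
    - [0, -0.4, -2.9]
    - [0, -1.2, -4.2]
    - [0, -2.2, -5.3]
    - [0, -3.5, -6.1]
    - [0, -4.9, -6.6]
    - [0, -6.4, -6.6]
    - [0, -7.9, -6.3]
    - [0, -9.2, -5.7]
    - [0, -10.4, -4.7]
    - [0, -11.2, -3.5]
    - [0, -11.2, -3.5]
  spin: [0, 0, 0, 0, 0, 0, 0, 0, 0, 0, 0, 0]

```text
time: 41.65
tool_pos: [0.4822, -0.0331, 0.1426]
ee_rot: [-0.002, 1.0, -0.001, 0.006]
force: [3.2, -7.0, -2.8]
grip_width: 0.022
```

```bash
python3 -c "
from h import *
a=crank(.021,.0205)
ctrav(a,.25,12,1)
s=snap('scene')
for r in rect(s,'plate',.057): print(r)
"
```

```text
pos [ 0.4822 -0.0331  0.1426] ang 1.092 rad 61.0 force [ 3.2 -7.  -2.8] w 0.022
[[0, -0.5, 1.4], [0, -0.7, 2.9], [0, -0.5, 4.4], [0, 0.1, 5.8], [0, 1.0, 6.9], [0, 2.2, 7.9], [0, 3.6, 8.5], [0, 5.0, 8.8], [0, 6.5, 8.6], [0, 7.9, 8.2], [0, 9.2, 7.4], [0, 9.2, 7.4]]  to 3.84
(0.73, array([651.7, -89.3, 181.6, 140.5]), -88.7, array([231., 288.]), array([105, 102, 106]))
```

step_arm:
  travel:
    - [0, -0.5, 1.4]
    - [0, -0.7, 2.9]
    - [0, -0.5, 4.4]
    - [0, 0.1, 5.8]
    - [0, 1.0, 6.9]
    - [0, 2.2, 7.9]
    - [0, 3.6, 8.5]
    - [0, 5.0, 8.8]
    - [0, 6.5, 8.6]
    - [0, 7.9, 8.2]
    - [0, 9.2, 7.4]
    - [0, 9.2, 7.4]
  spin: [0, 0, 0, 0, 0, 0, 0, 0, 0, 0, 0, 0]

```text
time: 42.75
tool_pos: [0.4817, 0.06, 0.0704]
ee_rot: [-0.003, 1.0, -0.003, 0.005]
force: [-9.8, -4.6, 10.7]
grip_width: 0.0222
```

```bash
python3 -c "
from h import *
a=crank(.021,.0205)
print(a+6*np.pi)
ctrav(a,.15,7,2)
"
```

```text
pos [0.4817 0.06   0.0704] ang -2.417 rad 58.9 force [-9.8 -4.6 10.7] w 0.0222
16.432617140257683
[[0, 0.6, -0.6], [0, 1.1, -1.4], [0, 1.6, -2.2], [0, 1.8, -3.0], [0, 2.0, -3.9], [0, 2.0, -3.9], [0, 2.0, -3.9]]  to -1.67
```

step_arm:
  travel:
    - [0, 0.6, -0.6]
    - [0, 1.1, -1.4]
    - [0, 1.6, -2.2]
    - [0, 1.8, -3.0]
    - [0, 2.0, -3.9]
    - [0, 2.0, -4.0]
    - [0, 2.0, -4.0]
  spin: [0, 0, 0, 0, 0, 0, 0]

```text
time: 43.33
tool_pos: [0.4812, 0.0805, 0.1113]
ee_rot: [-0.003, 1.0, -0.003, 0.005]
force: [-4.4, -2.8, 3.7]
grip_width: 0.0218
```

```bash
python3 -c "
from h import *
a=crank(.021,.0205)
print(a+6*np.pi)
s=snap('scene','s25.png')
for r in rect(s,'plate',.057): print(r)
"
```

```text
pos [0.4812 0.0805 0.1113] ang -1.625 rad 59.6 force [-4.4 -2.8  3.7] w 0.0218
17.224361774343176
(0.76, array([ 653.1, -158.2,  190.7,  144.3]), 89.9, array([206., 287.]), array([130, 127, 131]))
```

View pics/s25.png

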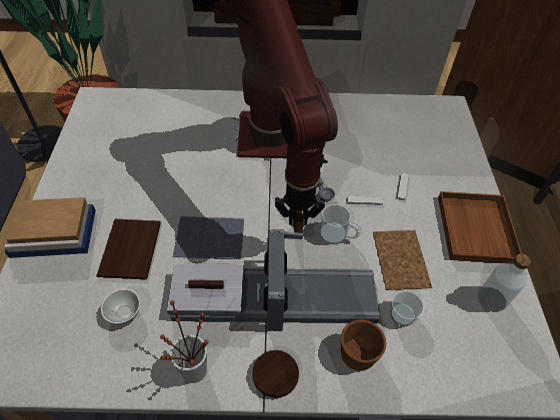

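The bed is right through on the robot's right, with the crank at its stop at about 17.2 rad. I release the grip and go up.

step_arm:
  travel:
    - [0, 0, 0]
    - [0, 0, 0]
    - [0, 0, 0]
    - [0, 0, 0]
  spin: [0, 0, 0, 0]
  gripper: 0

```text
time: 43.77
tool_pos: [0.4814, 0.0809, 0.1109]
ee_rot: [-0.003, 1.0, -0.003, 0.005]
force: [-0.8, 0.3, -0.3]
grip_width: 0.0427
```

step_arm:
  travel:
    - [0, 0, -3]
    - [0, 0, -6]
    - [0, 0, -10]
    - [0, 0, -14]
    - [0, 0, -16]
    - [0, 0, -16]
    - [0, 0, -16]
  spin: [0, 0, 0, 0, 0, 0, 0]

```text
time: 44.35
tool_pos: [0.4804, 0.082, 0.2719]
ee_rot: [-0.003, 1.0, -0.003, 0.007]
force: [0.3, -0.1, -1.0]
grip_width: 0.0425
```

```bash
python3 -c "
from h import *
plan(.56,-.10,.27,40)
plan(.648,-.22,.22,1)
"
```

```text
travel [ -7.85 -18.25   0.4 ] spin 50.3 | cur jaw 90.3 n>= 8 pos [0.4804 0.082  0.2719]
travel [-16.51 -30.27   5.58] spin 89.3 | cur jaw 90.3 n>= 13 pos [0.4804 0.082  0.2719]
```

step_arm:
  travel:
    - [-1, -3, 0]
    - [-3, -6, 0]
    - [-4, -9, 0]
    - [-5, -12, 0]
    - [-6, -15, 0]
    - [-8, -18, 0]
    - [-10, -21, 0]
    - [-12, -24, 1]
    - [-14, -27, 3]
    - [-16, -29, 5]
    - [-16.5, -30, 5.6]
    - [-16.5, -30, 5.6]
  spin: [7, 14, 21, 28, 35, 42, 49, 56, 63, 70, 77, 84]

```text
time: 45.35
tool_pos: [0.6468, -0.2202, 0.2136]
ee_rot: [0.67, 0.742, 0.001, 0.003]
force: [0.4, -0.1, 0.6]
grip_width: 0.0423
```

```bash
python3 -c "
from h import *
s=snap('wrist','w26.png')
for r in rect(s,'plate',.057): print(r)
hsv=cv2.cvtColor(s['pixels'],cv2.COLOR_RGB2HSV)
m=((hsv[...,2]<110)&(hsv[...,1]>90)).astype(np.uint8)
n,l,stt,c=cv2.connectedComponentsWithStats(m)
for i in range(1,n):
    if stt[i,4]>300:
        ys,xs=np.where(l==i); P=onz(s,np.stack([xs,ys],1),.077)[:,:2]*1000
        print(stt[i],cv2.minAreaRect(P.astype(np.float32)))
plan(.65,-.1605,.14,.8)
"
```

```text
(0.76, array([ 650.7, -160.2,  190.3,  141.3]), -89.3, array([292., 131.]), array([151, 153, 159]))
(0.58, array([657.5, -49.4, 157.6,  46.2]), 8.4, array([311.,  16.]), array([57, 61, 66]))
[ 446    0   78   54 3348] ((834.0689086914062, -18.227863311767578), (99.70381164550781, 57.710479736328125), 20.759090423583984)
[ 520    0   23  146 2158] ((896.399169921875, -42.8790283203125), (24.49791717529297, 170.58656311035156), 0.13349859416484833)
[ 283   83   23  102 1428] ((650.61474609375, -159.912109375), (12.389995574951172, 87.94241333007812), 1.1063841581344604)
[ 468  208   87  128 1990] ((918.478515625, -292.35693359375), (138.72909545898438, 133.90924072265625), 61.64043045043945)
[  92  253  113   73 4613] ((512.999755859375, -343.0929870605469), (96.42060852050781, 127.80916595458984), 88.4738998413086)
[150 371  33  20 392] ((525.045654296875, -464.3720703125), (50.89653778076172, 29.04802131652832), 49.74271011352539)
travel [5.64 0.81 7.66] spin 5.4 | cur jaw 6.2 n>= 3 pos [ 0.6473 -0.2172  0.2168]
```

View pics/w26.png

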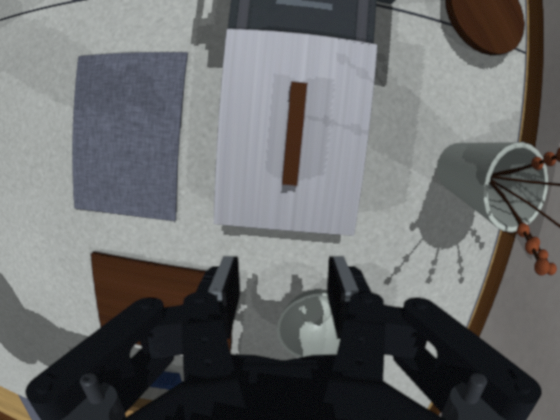

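The plate on the bed is at px (292,131), world (0.6507,−0.160). I grip its ridge.

step_arm:
  travel:
    - [3, 0.4, 2]
    - [5.6, 0.8, 5]
    - [5.6, 0.8, 7.6]
    - [5.6, 0.8, 7.6]
    - [5.6, 0.8, 7.6]
    - [5.6, 0.8, 7.6]
  spin: [5.4, 5.4, 5.4, 5.4, 5.4, 5.4]

```text
time: 45.95
tool_pos: [0.6504, -0.1619, 0.1421]
ee_rot: [0.702, 0.712, 0.002, 0.005]
force: [0.0, -0.6, 1.2]
grip_width: 0.0428
```

```bash
python3 -c "
from h import *
plan(.6507,-.160,.066,.9)
"
```

```text
travel [ 0.22 -0.05  7.61] spin -0.0 | cur jaw 0.9 n>= 2 pos [ 0.6504 -0.1619  0.1421]
```

step_arm:
  travel:
    - [0.2, 0, 2.5]
    - [0.2, 0, 5]
    - [0.2, 0, 7]
    - [0.2, 0, 7.6]
    - [0.2, 0, 7.6]
    - [0.2, 0, 7.6]
  spin: [0, 0, 0, 0, 0, 0]

```text
time: 46.45
tool_pos: [0.6521, -0.1609, 0.0679]
ee_rot: [0.702, 0.712, 0.003, 0.006]
force: [0.4, -0.9, 0.4]
grip_width: 0.0428
```

step_arm:
  travel:
    - [0, 0, 0]
    - [0, 0, 0]
    - [0, 0, 0]
    - [0, 0, 0]
    - [0, 0, 0]
    - [0, 0, 0]
  spin: [0, 0, 0, 0, 0, 0]
  gripper: -1

```text
time: 46.95
tool_pos: [0.6531, -0.1614, 0.0703]
ee_rot: [0.702, 0.712, 0.003, 0.008]
force: [-1.8, -1.2, 7.6]
grip_width: 0.0118
```

step_arm:
  travel:
    - [0, 0, -1]
    - [0, 0, -3]
    - [0, 0, -5]
    - [0, 0, -8]
    - [0, 0, -10]
    - [0, 0, -10]
    - [0, 0, -10]
  spin: [0, 0, 0, 0, 0, 0, 0]

```text
time: 47.53
tool_pos: [0.6522, -0.1608, 0.172]
ee_rot: [0.702, 0.712, 0.004, 0.009]
force: [-0.6, 0.1, -4.2]
grip_width: 0.0115
```

```bash
python3 -c "
from h import *
st=telemetry.observe(); print(st['grip_width'],st['force'])
s=snap('wrist','w27.png')
plan(.453,-.1757,.12,-.5)
plan(.453,-.1757,.03,-.5)
"
```

```text
0.011500692168828291 [-0.64423432  0.10121338 -4.18806836]
travel [ -1.17 -19.92   4.72] spin 1.3 | cur jaw 0.8 n>= 5 pos [ 0.6513 -0.1608  0.1701]
travel [ -1.11 -20.06  13.72] spin 1.3 | cur jaw 0.8 n>= 6 pos [ 0.6513 -0.1608  0.1701]
```

View pics/w27.png

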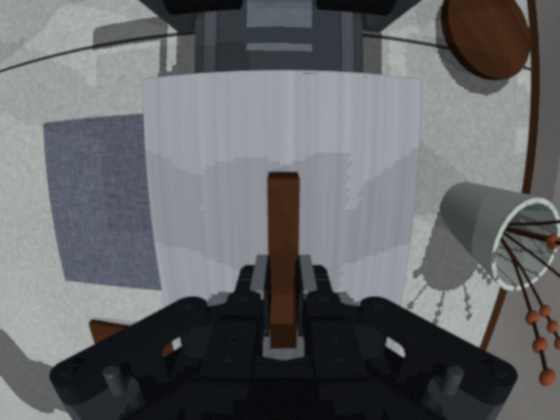

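step_arm:
  travel:
    - [0, -3, 0]
    - [-0.3, -7, 0]
    - [-0.6, -11, 0]
    - [-0.8, -15, 0]
    - [-1.2, -19, 1]
    - [-1.2, -20, 3]
    - [-1.2, -20, 5]
    - [-1.2, -20, 7]
    - [-1.2, -20, 9]
    - [-1.2, -20, 11]
    - [-1.2, -20, 11]
    - [-1.2, -20, 11]
  spin: [0, 0.5, 1, 1.3, 1.3, 1.3, 1.3, 1.3, 1.3, 1.3, 1.3, 1.3]

```text
time: 48.58
tool_pos: [0.4516, -0.1757, 0.0558]
ee_rot: [0.71, 0.704, 0.003, 0.006]
force: [0.8, 0.4, -3.6]
grip_width: 0.0116
```

```bash
python3 -c "
from h import *
st=telemetry.observe(); print(st['grip_width'],st['force'])
s=snap('wrist','w28.png')
plan(.453,-.1765,.027,-.5)
"
```

```text
0.01161907002387652 [ 0.7549628   0.35656979 -3.56355959]
travel [-0.03 -0.02  3.  ] spin 0.0 | cur jaw -0.5 n>= 1 pos [ 0.4528 -0.1761  0.057 ]
```

View pics/w28.png

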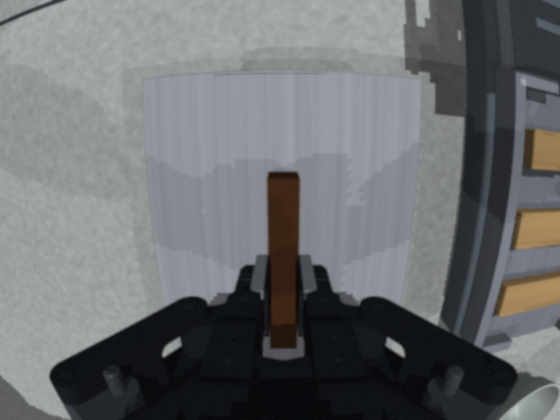

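The plate is held over the felt, and the three plaques show in the bed at right. I lower it and release.

step_arm:
  travel:
    - [0, 0, 1]
    - [0, 0, 2]
    - [0, 0, 2.7]
    - [0, 0, 3]
    - [0, 0, 3.2]
    - [0, 0, 3.2]
    - [0, 0, 3.2]
  spin: [0, 0, 0, 0, 0, 0, 0]

```text
time: 49.22
tool_pos: [0.453, -0.1762, 0.0252]
ee_rot: [0.71, 0.704, 0.003, 0.007]
force: [-3.7, 1.0, 2.8]
grip_width: 0.0118
```

step_arm:
  travel:
    - [0, 0, 0]
    - [0, 0, 0]
    - [0, 0, 0]
    - [0, 0, 0]
  spin: [0, 0, 0, 0]
  gripper: -0.2

```text
time: 49.55
tool_pos: [0.4534, -0.1763, 0.0254]
ee_rot: [0.71, 0.704, 0.003, 0.007]
force: [-0.2, 0.8, 0.0]
grip_width: 0.0342
```

step_arm:
  travel:
    - [0, 0, -2]
    - [0, 0, -6]
    - [0, 0, -10]
    - [0, 0, -14]
    - [0, 0, -18]
    - [0, 0, -18]
    - [0, 0, -18]
  spin: [0, 0, 0, 0, 0, 0, 0]

```text
time: 50.13
tool_pos: [0.4523, -0.1758, 0.208]
ee_rot: [0.71, 0.704, 0.004, 0.01]
force: [0.7, 0.8, -0.1]
grip_width: 0.0344
```

```bash
python3 -c "
from h import *
s=snap('wrist','w29.png')
for r in rect(s,'plate',.012): print(r)
for r in rect(s,'felt',.004): print('felt',r)
for r in rect(s,'plaque',.048): print(r)
for r in rect(s,'board',.012): print(r)
plan(.65,-.15,.24,90.8)
"
```

```text
(0.72, array([ 452.6, -174.8,  189.7,  141.7]), -89.9, array([280., 181.]), array([140, 141, 148]))
(0.98, array([ 649.4, -110.8,  113.6,   24.6]), 0.6, array([464., 134.]), array([158, 129,  88]))
(0.76, array([ 649. , -209.1,  115. ,   27.1]), 0.5, array([455., 224.]), array([154, 126,  88]))
(0.69, array([ 647.5, -159.8,  113. ,   25.4]), 1.4, array([459., 180.]), array([159, 130,  89]))
(0.77, array([ 461.1, -368.6,  117.5,   88.1]), -3.1, array([285., 332.]), array([39, 24, 15]))
(0.68, array([ 453.3, -174.3,  188.4,  140.9]), 89.7, array([280., 180.]), array([140, 141, 148]))
travel [ 2.64 20.01 -3.37] spin -91.2 | cur jaw -0.4 n>= 13 pos [ 0.4501 -0.175   0.204 ]
```

View pics/w29.png

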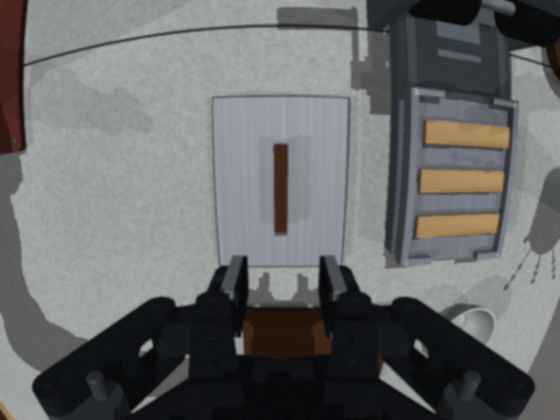

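The plate is flat on the felt: centre (0.4526,−0.1748), felt centre (0.453,−0.1757). Now the plaques in the bed, at px (466,134), (461,180) and (457,225).

```bash
python3 -c "
from h import *
plan(.61,-.21,.20,-89.2)
"
```

```text
travel [-3.37 16.01  0.61] spin 88.8 | cur jaw -0.4 n>= 13 pos [ 0.4501 -0.175   0.204 ]
```

step_arm:
  travel:
    - [-1, 3, 0.5]
    - [-2, 6, 0.5]
    - [-3.4, 9, 0.5]
    - [-3.4, 12, 0.5]
    - [-3.4, 14, 0.5]
    - [-3.4, 16, 0.5]
    - [-3.4, 16, 0.5]
    - [-3.4, 16, 0.5]
    - [-3.4, 16, 0.5]
    - [-3.4, 16, 0.5]
    - [-3.4, 16, 0.5]
    - [-3.4, 16, 0.5]
  spin: [7, 14, 21, 28, 35, 42, 49, 56, 63, 70, 77, 84]

```text
time: 51.38
tool_pos: [0.6094, -0.21, 0.1994]
ee_rot: [0.999, 0.046, 0.005, 0.002]
force: [0.3, 0.0, 0.4]
grip_width: 0.0339
```

```bash
python3 -c "
from h import *
s=snap('wrist','w30.png')
for r in rect(s,'plaque',.048): print(r)
for r in rect(s,'bed',.049): print('bed',r)
for r in rect(s,'board',.012): print('board',r)
plan(.649,-.209,.10,-89.2)
"
```

```text
(0.95, array([ 650.8, -161.5,  108.7,   24.7]), 1.2, array([233., 151.]), array([199, 163, 112]))
(0.57, array([ 652.2, -112.6,  110.3,   28.6]), 1.1, array([182., 145.]), array([189, 156, 110]))
(0.56, array([ 651.7, -210.8,  109.1,   25.7]), 1.8, array([287., 153.]), array([197, 161, 112]))
(0.45, array([343.1, 209.1,  51.2,  21.8]), -90.0, array([  8., 342.]), array([173, 178, 178]))
bed (0.62, array([ 650.4, -161. ,  188.3,  140.3]), -89.3, array([238., 150.]), array([127, 131, 140]))
board (0.76, array([ 528.7, -400.5,  148.1,  141.9]), -2.1, array([430., 261.]), array([63, 39, 25]))
travel [ 3.83  0.25 10.05] spin 5.0 | cur jaw -84.2 n>= 3 pos [ 0.6096 -0.21    0.2001]
```

View pics/w30.png

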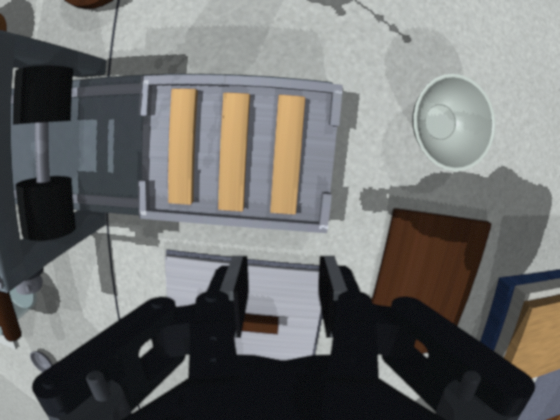

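step_arm:
  travel:
    - [2, 0.2, 2]
    - [4.1, 0.4, 5]
    - [4.1, 0.4, 8]
    - [4.1, 0.4, 10]
    - [4.1, 0.4, 10]
    - [4.1, 0.4, 10]
  spin: [4.6, 4.6, 4.6, 4.6, 4.6, 4.6]
  gripper: -0.2

```text
time: 52.08
tool_pos: [0.6511, -0.2101, 0.0994]
ee_rot: [1.0, 0.012, 0.004, 0.002]
force: [-0.6, -0.5, 0.7]
grip_width: 0.0343
```

```bash
python3 -c "
from h import *
s=snap('wrist','w31.png')
for r in rect(s,'plaque',.048): print(r)
plan(.651,-.2107,.041,-88.8)
"
```

```text
(0.92, array([ 653.4, -112.9,  111.3,   29.3]), 1.2, array([139., 222.]), array([172, 141,  98]))
(0.83, array([ 652.2, -211.1,  111.2,   24.9]), 0.6, array([283., 227.]), array([179, 146, 101]))
(0.66, array([ 655.1, -161.9,  101.1,   26.1]), 0.5, array([205., 217.]), array([181, 148, 102]))
(0.52, array([371.2, 171.4,  34. ,  12.8]), -47.5, array([  6., 409.]), array([132, 136, 136]))
travel [-0.25 -0.02  6.13] spin 0.1 | cur jaw -88.7 n>= 2 pos [ 0.6527 -0.2105  0.1023]
```

View pics/w31.png

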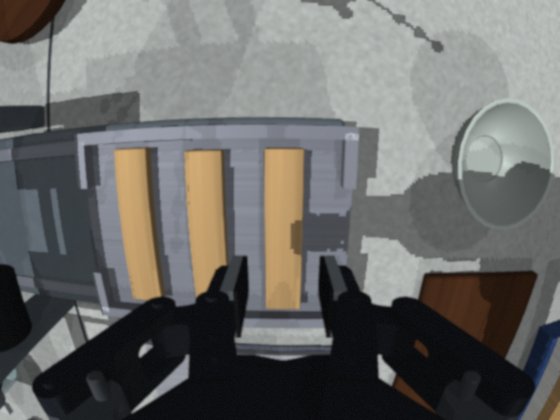

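step_arm:
  travel:
    - [0, 0.05, 2]
    - [0, 0.05, 4]
    - [0, 0.05, 5.7]
    - [0, 0.05, 6.1]
    - [0, 0.05, 6.1]
    - [0, 0.05, 6.1]
  spin: [0, 0, 0, 0, 0, 0]

```text
time: 52.68
tool_pos: [0.6544, -0.2116, 0.0433]
ee_rot: [1.0, 0.011, 0.007, 0.003]
force: [0.1, -0.0, -0.5]
grip_width: 0.0339
```

step_arm:
  travel:
    - [0, 0, 0]
    - [0, 0, 0]
    - [0, 0, 0]
    - [0, 0, 0]
    - [0, 0, 0]
    - [0, 0, 0]
  spin: [0, 0, 0, 0, 0, 0]
  gripper: -1

```text
time: 53.18
tool_pos: [0.6557, -0.2119, 0.0453]
ee_rot: [1.0, 0.011, 0.009, 0.003]
force: [-0.6, -0.7, 7.7]
grip_width: 0.0207
```

```bash
python3 -c "
from h import *
plan(.651,-.2107,.16,-88.8)
plan(.60,-.27,.18,-60)
plan(.555,-.41,.12,-2)
plan(.52,-.34,.2,-2)
"
```

```text
travel [ -0.26  -0.06 -11.48] spin 0.1 | cur jaw -88.7 n>= 3 pos [ 0.6557 -0.2119  0.0453]
travel [ -5.46   5.77 -13.53] spin -28.7 | cur jaw -88.7 n>= 5 pos [ 0.6557 -0.2119  0.0453]
travel [-10.38  19.62  -7.53] spin -86.7 | cur jaw -88.7 n>= 13 pos [ 0.6557 -0.2119  0.0453]
travel [-13.58  12.6  -15.63] spin -86.7 | cur jaw -88.7 n>= 13 pos [ 0.6557 -0.2119  0.0453]
```

The grip looks high on the plaque (TCP 7 mm above the floor). I reopen and regrip lower.

step_arm:
  travel:
    - [0, 0, 0]
    - [0, 0, 0]
    - [0, 0, 0.3]
    - [0, 0, 0.5]
    - [0, 0, 0.5]
    - [0, 0, 0.5]
  spin: [0, 0, 0, 0, 0, 0]
  gripper: -0.2

```text
time: 53.68
tool_pos: [0.6554, -0.2119, 0.0398]
ee_rot: [1.0, 0.011, 0.008, 0.003]
force: [0.5, -0.6, 0.7]
grip_width: 0.0342
```

```bash
python3 -c "
from h import *
plan(.651,-.2107,.041,-88.8)
st=telemetry.observe();r=R.from_quat(st['ee_rot']).as_matrix(); print('tilt',np.degrees(r[2,:2]),st['force'])
"
```

```text
travel [-0.44 -0.13 -0.13] spin 0.1 | cur jaw -88.7 n>= 1 pos [ 0.6554 -0.2119  0.0398]
tilt [0.95985468 0.35462751] [ 0.49916016 -0.6473981   0.70881102]
```

step_arm:
  travel:
    - [-0.3, 0, 0.1]
    - [-0.3, 0, 0.1]
    - [-0.3, 0, 0.1]
    - [-0.3, 0, 0.1]
    - [-0.3, 0, 0.1]
    - [-0.3, 0, 0.1]
  spin: [0, 0, 0, 0, 0, 0]
  gripper: -1

```text
time: 54.18
tool_pos: [0.6527, -0.2119, 0.0391]
ee_rot: [1.0, 0.011, 0.009, 0.003]
force: [0.4, -0.2, 3.6]
grip_width: 0.0222
```

```bash
python3 -c "
from h import *
plan(.651,-.2107,.16,-88.8)
plan(.60,-.27,.18,-60)
plan(.52,-.33,.2,-2)
"
```

```text
travel [  0.04  -0.05 -12.09] spin 0.1 | cur jaw -88.7 n>= 3 pos [ 0.6527 -0.2119  0.0391]
travel [ -5.16   5.77 -14.14] spin -28.7 | cur jaw -88.7 n>= 5 pos [ 0.6527 -0.2119  0.0391]
travel [-13.26  11.6  -16.25] spin -86.7 | cur jaw -88.7 n>= 13 pos [ 0.6527 -0.2119  0.0391]
```

```bash
python3 -c "
from h import *
plan(.50,-.45,.2,-2)
"
```

```text
travel [-15.53  23.55 -16.21] spin -86.7 | cur jaw -88.7 n>= 13 pos [ 0.6527 -0.2119  0.0391]
```

step_arm:
  travel:
    - [0, 0, -3]
    - [0, 0, -6.5]
    - [0, 0, -10]
    - [-2, 2, -13]
    - [-4, 5, -15]
    - [-6, 8, -16]
    - [-8, 11, -16.3]
    - [-10, 14, -16.3]
    - [-12, 17, -16.3]
    - [-14, 20, -16.3]
    - [-15.3, 23, -16.3]
    - [-15.3, 23.5, -16.3]
  spin: [0, -7, -14, -21, -28, -35, -42, -49, -56, -63, -70, -77]

```text
time: 55.18
tool_pos: [0.4962, -0.4569, 0.1997]
ee_rot: [0.776, 0.63, 0.003, 0.007]
force: [0.5, -1.2, -1.2]
grip_width: 0.0221
```

```bash
python3 -c "
from h import *
s=snap('wrist','w32.png')
print(telemetry.observe()['grip_width'])
for r in rect(s,'board',.012): print('board',r)
plan(.50,-.45,.2,-2)
"
```

```text
0.021939424282565748
board (0.7, array([ 500.5, -402. ,  199.4,  139.7]), -1.9, array([275., 137.]), array([72, 45, 29]))
board (0.47, array([ 479. , -553.6,  258.8,   60.2]), 78.1, array([283., 256.]), array([163, 133,  91]))
travel [ 0.18 -0.04 -0.03] spin -9.8 | cur jaw -11.8 n>= 2 pos [ 0.5    -0.4518  0.1997]
```

View pics/w32.png

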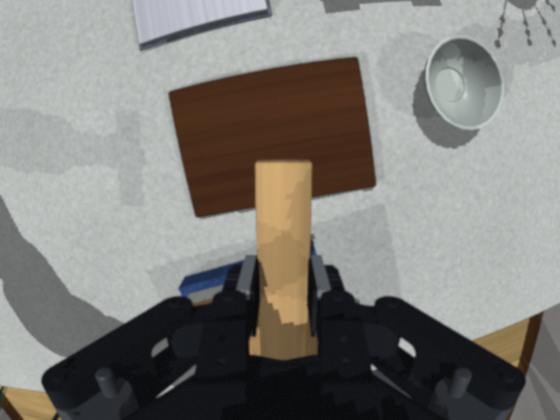

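Board at px (275,137): centre (0.5005,−0.402), yaw −1.9°. I place the first plaque at the far third.

```bash
python3 -c "
from h import *
plan(.5605,-.404,.09,-1.9)
plan(.5605,-.404,.014,-1.9)
"
```

```text
travel [ 5.94  4.76 11.04] spin -9.9 | cur jaw -11.8 n>= 4 pos [ 0.5    -0.4518  0.1997]
travel [ 5.95  4.64 18.64] spin -9.9 | cur jaw -11.8 n>= 5 pos [ 0.5    -0.4518  0.1997]
```

step_arm:
  travel:
    - [2, 2, 2]
    - [4, 4, 5]
    - [5.9, 4.8, 8]
    - [5.9, 4.8, 11]
    - [5.9, 4.7, 14]
    - [5.9, 4.7, 16.5]
    - [5.9, 4.7, 18]
    - [5.9, 4.7, 18.6]
    - [5.9, 4.7, 18.6]
    - [5.9, 4.7, 18.6]
  spin: [-7, -9.9, -9.9, -9.9, -9.9, -9.9, -9.9, -9.9, -9.9, -9.9]

```text
time: 56.12
tool_pos: [0.5619, -0.4038, 0.0153]
ee_rot: [0.719, 0.695, 0.004, 0.008]
force: [0.0, 0.4, -0.3]
grip_width: 0.0216
```

```bash
python3 -c "
from h import *
s=snap('wrist','w33.png')
print(telemetry.observe()['grip_width'],telemetry.observe()['force'])
plan(.5605,-.404,.0135,-1.9)
"
```

```text
0.02239695978694314 [ 0.19298811 -0.12216005 -0.69420433]
travel [ 0.02 -0.14  0.19] spin -0.1 | cur jaw -2.0 n>= 1 pos [ 0.5619 -0.4042  0.0154]
```

View pics/w33.png

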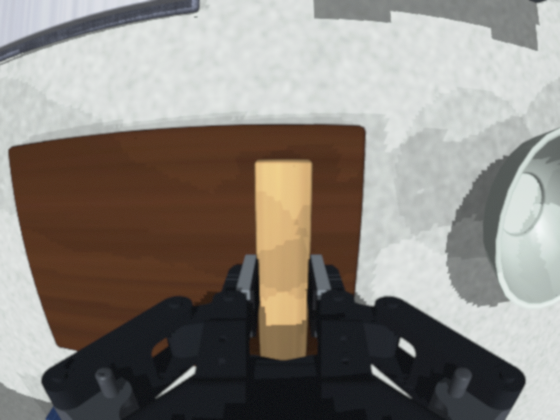

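step_arm:
  travel:
    - [0, 0, 0.15]
    - [0, 0, 0.15]
    - [0, 0, 0.15]
  spin: [0, 0, 0]

```text
time: 56.42
tool_pos: [0.5622, -0.4042, 0.0143]
ee_rot: [0.719, 0.695, 0.004, 0.008]
force: [-0.5, -0.5, 0.6]
grip_width: 0.0224
```

step_arm:
  travel:
    - [0, 0, 0]
    - [0, 0, 0]
    - [0, 0, 0]
    - [0, 0, 0]
  spin: [0, 0, 0, 0]
  gripper: -0.2

```text
time: 56.75
tool_pos: [0.5622, -0.4043, 0.0143]
ee_rot: [0.719, 0.695, 0.004, 0.008]
force: [0.2, -0.2, 0.4]
grip_width: 0.034
```

step_arm:
  travel:
    - [0, 0, -2]
    - [0, 0, -5]
    - [0, 0, -9]
    - [0, 0, -13]
    - [0, 0, -13]
    - [0, 0, -13]
  spin: [0, 0, 0, 0, 0, 0]

```text
time: 57.25
tool_pos: [0.5615, -0.4043, 0.1477]
ee_rot: [0.719, 0.695, 0.005, 0.011]
force: [-0.8, 0.3, -0.9]
grip_width: 0.0342
```

```bash
python3 -c "
from h import *
s=snap('wrist','w34.png')
for r in rect(s,'plaque',.022): print(r)
plan(.60,-.30,.2,-60)
plan(.61,-.161,.16,-89.2)
"
```

```text
(0.55, array([ 562.1, -404.6,  110.6,   24.5]), 87.8, array([281., 201.]), array([196, 160, 109]))
travel [10.45  3.78 -5.62] spin 58.0 | cur jaw -2.0 n>= 9 pos [ 0.5595 -0.4034  0.1437]
travel [24.39  4.23 -1.68] spin 87.2 | cur jaw -2.0 n>= 13 pos [ 0.5595 -0.4034  0.1437]
```

View pics/w34.png

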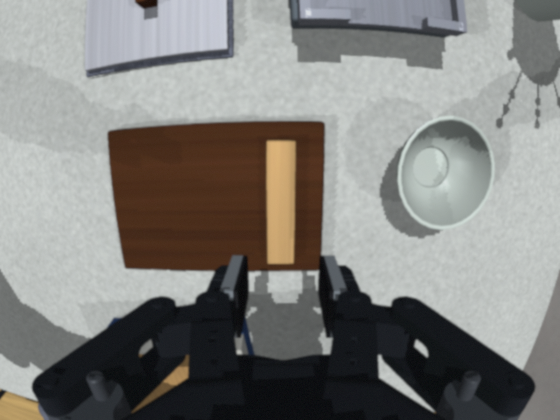

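The first plaque is flat on the board at (281,201). Next, the middle one in the bed.

step_arm:
  travel:
    - [2, 1, -3]
    - [5, 2, -4]
    - [8, 3, -4]
    - [11, 4, -4]
    - [14, 4.2, -4]
    - [17, 4.2, -4]
    - [20, 4.2, -4]
    - [23, 4.2, -3]
    - [24.4, 4.2, -2]
    - [24.4, 4.2, -1.7]
    - [24.4, 4.2, -1.7]
    - [24.4, 4.2, -1.7]
  spin: [7, 14, 21, 28, 35, 42, 49, 56, 63, 70, 77, 84]

```text
time: 58.35
tool_pos: [0.6085, -0.1603, 0.1577]
ee_rot: [0.999, 0.032, 0.006, 0.003]
force: [-0.5, 0.6, -0.5]
grip_width: 0.0343
```

```bash
python3 -c "
from h import *
s=snap('wrist','w35.png')
for r in rect(s,'plaque',.048): print(r)
st=telemetry.observe();r=R.from_quat(st['ee_rot']).as_matrix(); print('tilt',np.degrees(r[2,:2]))
plan(.651,-.1615,.10,-88.8)
"
```

```text
(0.86, array([ 650.2, -161.2,  109.5,   23.8]), 1.2, array([286., 159.]), array([208, 170, 118]))
(0.86, array([ 652.2, -111.5,  108.9,   24.8]), 1.1, array([224., 153.]), array([206, 170, 117]))
(0.56, array([ 574.5, -379. ,  105.3,   24. ]), 87.5, array([493., 258.]), array([124, 101,  69]))
tilt [0.75989216 0.34692255]
travel [4.13 0.33 5.88] spin 2.7 | cur jaw -86.1 n>= 2 pos [ 0.6088 -0.1606  0.1582]
```

View pics/w35.png

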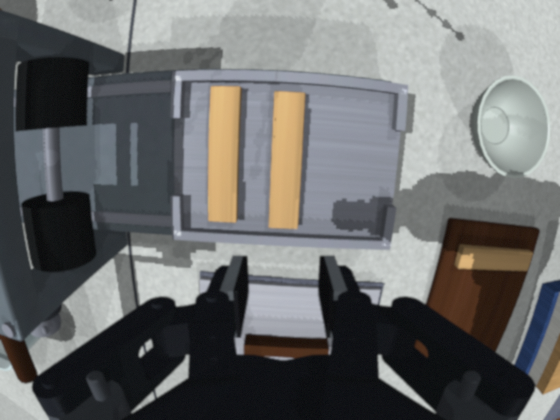

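step_arm:
  travel:
    - [2, 0.2, 0]
    - [4.1, 0.3, 1]
    - [4.1, 0.3, 4]
    - [4.1, 0.3, 6]
    - [4.1, 0.3, 6]
    - [4.1, 0.3, 6]
    - [4.1, 0.3, 6]
  spin: [2.7, 2.7, 2.7, 2.7, 2.7, 2.7, 2.7]

```text
time: 59.03
tool_pos: [0.651, -0.1614, 0.0997]
ee_rot: [1.0, 0.011, 0.007, 0.003]
force: [-0.3, 0.1, 0.2]
grip_width: 0.0339
```

```bash
python3 -c "
from h import *
plan(.6505,-.1613,.039,-88.8)
"
```

```text
travel [-0.14 -0.04  6.07] spin 0.1 | cur jaw -88.7 n>= 2 pos [ 0.651  -0.1614  0.0997]
```

step_arm:
  travel:
    - [-0.2, 0, 2]
    - [-0.2, 0, 4]
    - [-0.2, 0, 5.6]
    - [-0.2, 0, 6.1]
    - [-0.2, 0, 6.2]
    - [-0.2, 0, 6.2]
    - [-0.2, 0, 6.2]
  spin: [0, 0, 0, 0, 0, 0, 0]

```text
time: 59.62
tool_pos: [0.651, -0.1619, 0.0395]
ee_rot: [1.0, 0.011, 0.008, 0.003]
force: [0.1, 0.2, -0.1]
grip_width: 0.0343
```

step_arm:
  travel:
    - [0, 0, 0.2]
    - [0, 0, 0.2]
    - [0, 0, 0.2]
    - [0, 0, 0.2]
    - [0, 0, 0.2]
    - [0, 0, 0.2]
  spin: [0, 0, 0, 0, 0, 0]
  gripper: -1

```text
time: 60.12
tool_pos: [0.652, -0.1621, 0.0394]
ee_rot: [1.0, 0.011, 0.009, 0.003]
force: [-2.0, 0.9, 5.8]
grip_width: 0.0222
```

```bash
python3 -c "
from h import *
plan(.5005,-.402,.2,-2)
"
```

```text
travel [-15.38  23.75 -16.19] spin -86.7 | cur jaw -88.7 n>= 13 pos [ 0.652  -0.1621  0.0394]
```

Good grip (0.0222). I lift it and carry it to the board.

step_arm:
  travel:
    - [0, 0, -3]
    - [0, 0, -6.5]
    - [0, 0, -10]
    - [-2, 2, -13]
    - [-4, 5, -15]
    - [-6, 8, -16]
    - [-8, 11, -16.2]
    - [-10, 14, -16.2]
    - [-12, 17, -16.2]
    - [-14, 20, -16.2]
    - [-15.4, 23, -16.2]
    - [-15.4, 23.7, -16.2]
  spin: [0, -7, -14, -21, -28, -35, -42, -49, -56, -63, -70, -77]

```text
time: 61.12
tool_pos: [0.4956, -0.4088, 0.2008]
ee_rot: [0.776, 0.63, 0.004, 0.01]
force: [0.3, -1.2, -1.0]
grip_width: 0.022
```

```bash
python3 -c "
from h import *
s=snap('wrist','w36.png')
print(telemetry.observe()['grip_width'])
plan(.5005,-.402,.08,-1.9)
plan(.5005,-.402,.0145,-1.9)
"
```

```text
0.02208604980387542
travel [ 6.800e-01 -1.000e-02  1.206e+01] spin -9.3 | cur jaw -11.2 n>= 3 pos [ 0.4971 -0.4076  0.2006]
travel [ 0.72 -0.14 18.61] spin -9.3 | cur jaw -11.2 n>= 5 pos [ 0.4971 -0.4076  0.2006]
```

View pics/w36.png

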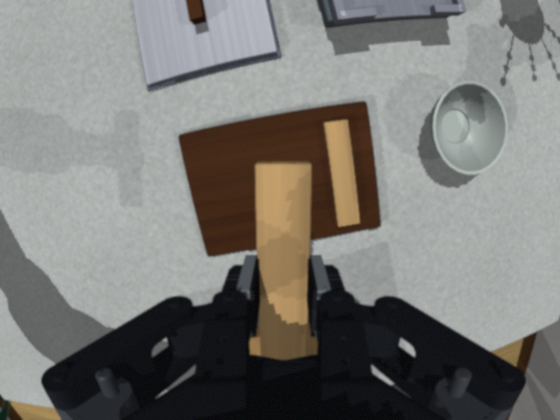

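step_arm:
  travel:
    - [0.3, 0, 3]
    - [0.6, 0, 6]
    - [0.6, 0, 9]
    - [0.6, 0, 12]
    - [0.7, 0, 15]
    - [0.7, -0.1, 17]
    - [0.7, -0.1, 18.2]
    - [0.7, -0.1, 18.6]
    - [0.7, -0.1, 18.7]
    - [0.7, -0.1, 18.7]
  spin: [-7, -9.3, -9.3, -9.3, -9.3, -9.3, -9.3, -9.3, -9.3, -9.3]

```text
time: 62.0
tool_pos: [0.5022, -0.4021, 0.015]
ee_rot: [0.719, 0.695, 0.004, 0.011]
force: [1.1, -0.5, 0.5]
grip_width: 0.022
```

step_arm:
  travel:
    - [0, 0, 0]
    - [0, 0, 0]
    - [0, 0, 0]
    - [0, 0, 0]
  spin: [0, 0, 0, 0]
  gripper: -0.2

```text
time: 62.33
tool_pos: [0.5024, -0.4024, 0.0156]
ee_rot: [0.719, 0.695, 0.004, 0.011]
force: [0.1, -0.5, -0.6]
grip_width: 0.0341
```

step_arm:
  travel:
    - [0, 0, -2]
    - [0, 0, -5]
    - [0, 0, -9]
    - [0, 0, -13]
    - [0, 0, -13]
    - [0, 0, -13]
  spin: [0, 0, 0, 0, 0, 0]

```text
time: 62.83
tool_pos: [0.5012, -0.402, 0.1489]
ee_rot: [0.719, 0.695, 0.004, 0.014]
force: [-0.4, -0.0, -0.5]
grip_width: 0.0342
```

```bash
python3 -c "
from h import *
s=snap('wrist','w37.png')
for r in rect(s,'plaque',.022): print(r)
plan(.61,-.111,.16,-89.2)
"
```

```text
(0.95, array([ 560.8, -404.6,  109.4,   26.4]), 87.4, array([348., 199.]), array([188, 153, 104]))
(0.69, array([ 502.4, -403.8,  110.5,   24.3]), 88.1, array([281., 201.]), array([192, 157, 107]))
travel [29.34 10.09 -1.58] spin 87.2 | cur jaw -2.0 n>= 13 pos [ 0.4993 -0.4009  0.1451]
```

View pics/w37.png

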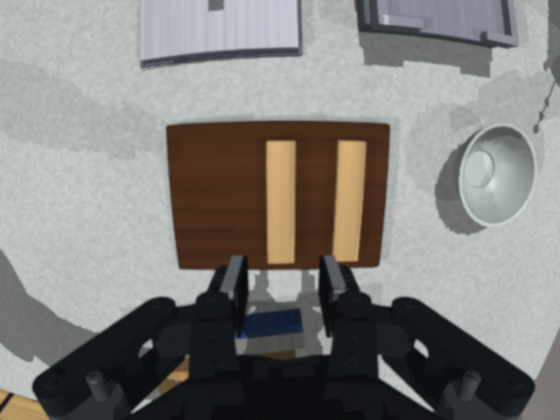

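Two are on the board. Now the last one.

step_arm:
  travel:
    - [2, 1, -3]
    - [5, 2, -5]
    - [8, 3, -5]
    - [11, 4, -5]
    - [14, 5, -5]
    - [17, 6, -5]
    - [20, 7, -5]
    - [23, 8, -4]
    - [26, 9, -3]
    - [29, 10, -1.6]
    - [29.3, 10.1, -1.6]
    - [29.3, 10.1, -1.6]
  spin: [7, 14, 21, 28, 35, 42, 49, 56, 63, 70, 77, 84]

```text
time: 63.93
tool_pos: [0.6093, -0.1075, 0.1571]
ee_rot: [0.999, 0.034, 0.008, 0.005]
force: [1.3, -1.5, 0.1]
grip_width: 0.034
```

```bash
python3 -c "
from h import *
s=snap('wrist','w38.png')
for r in rect(s,'plaque',.048): print(r)
plan(.6515,-.1117,.10,-88.8)
"
```

```text
(0.85, array([ 574.9, -373.5,  108. ,   25. ]), 87.9, array([523., 260.]), array([131, 107,  75]))
(0.77, array([ 521. , -372.7,  108.2,   27.5]), 88.3, array([508., 304.]), array([134, 110,  76]))
(0.65, array([ 652.3, -111.1,  108.9,   24.1]), 0.9, array([289., 158.]), array([232, 199, 138]))
travel [4.11 0.32 5.89] spin 2.7 | cur jaw -86.1 n>= 2 pos [ 0.6093 -0.1107  0.1582]
```

View pics/w38.png

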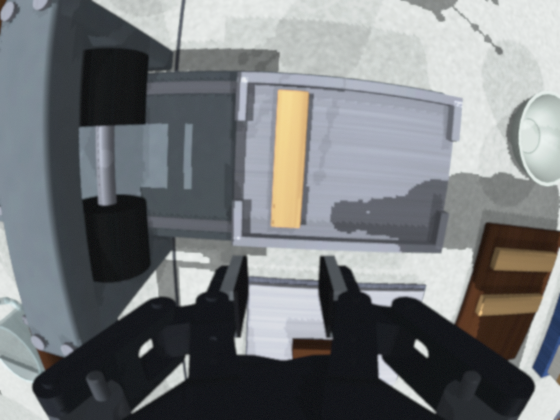

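step_arm:
  travel:
    - [2, 0.2, 0]
    - [4.1, 0.3, 1]
    - [4.1, 0.3, 4]
    - [4.1, 0.3, 6]
    - [4.1, 0.3, 6]
    - [4.1, 0.3, 6]
    - [4.1, 0.3, 6]
  spin: [2.7, 2.7, 2.7, 2.7, 2.7, 2.7, 2.7]

```text
time: 64.62
tool_pos: [0.6517, -0.1119, 0.0999]
ee_rot: [1.0, 0.012, 0.009, 0.005]
force: [0.2, 0.9, 1.0]
grip_width: 0.034
```

```bash
python3 -c "
from h import *
plan(.6515,-.1115,.039,-88.8)
"
```

```text
travel [-0.13 -0.11  6.08] spin 0.1 | cur jaw -88.7 n>= 2 pos [ 0.6517 -0.1119  0.0999]
```

step_arm:
  travel:
    - [-0.2, -0.1, 2]
    - [-0.2, -0.1, 4]
    - [-0.2, -0.1, 5.6]
    - [-0.2, -0.1, 6.1]
    - [-0.2, -0.1, 6.2]
    - [-0.2, -0.1, 6.2]
    - [-0.2, -0.1, 6.2]
  spin: [0, 0, 0, 0, 0, 0, 0]

```text
time: 65.2
tool_pos: [0.6519, -0.1117, 0.0397]
ee_rot: [1.0, 0.012, 0.01, 0.006]
force: [0.2, 0.1, -0.0]
grip_width: 0.0343
```

step_arm:
  travel:
    - [0, 0, 0.2]
    - [0, 0, 0.2]
    - [0, 0, 0.2]
    - [0, 0, 0.2]
    - [0, 0, 0.2]
    - [0, 0, 0.2]
  spin: [0, 0, 0, 0, 0, 0]
  gripper: -1

```text
time: 65.7
tool_pos: [0.6529, -0.1119, 0.0396]
ee_rot: [1.0, 0.012, 0.011, 0.006]
force: [-2.0, 0.4, 6.5]
grip_width: 0.022
```

```bash
python3 -c "
from h import *
plan(.4415,-.4,.2,-2)
"
```

```text
travel [-21.45  28.5  -16.19] spin -86.7 | cur jaw -88.7 n>= 13 pos [ 0.6529 -0.1119  0.0396]
```

step_arm:
  travel:
    - [0, 0, -3.5]
    - [0, 0, -7]
    - [-1, 1, -10.5]
    - [-3, 3.5, -13]
    - [-5.5, 6.5, -15]
    - [-8, 9.5, -16]
    - [-10.5, 13, -16.2]
    - [-13, 16.5, -16.2]
    - [-15.5, 20, -16.2]
    - [-18, 23.5, -16.2]
    - [-20.5, 27, -16.2]
    - [-21.4, 28.5, -16.2]
  spin: [0, -7, -14, -21, -28, -35, -42, -49, -56, -63, -70, -77]

```text
time: 66.7
tool_pos: [0.444, -0.3965, 0.2013]
ee_rot: [0.789, 0.615, 0.005, 0.012]
force: [1.2, -0.7, 0.2]
grip_width: 0.0215
```

```bash
python3 -c "
from h import *
s=snap('wrist','w39.png')
print(telemetry.observe()['grip_width'])
plan(.4415,-.400,.08,-1.9)
plan(.4415,-.400,.0145,-1.9)
"
```

```text
0.021940018866636136
travel [ 0.74 -0.05 12.07] spin -11.8 | cur jaw -13.7 n>= 3 pos [ 0.4378 -0.4053  0.2008]
travel [ 0.81 -0.2  18.62] spin -11.8 | cur jaw -13.7 n>= 5 pos [ 0.4378 -0.4053  0.2008]
```

View pics/w39.png

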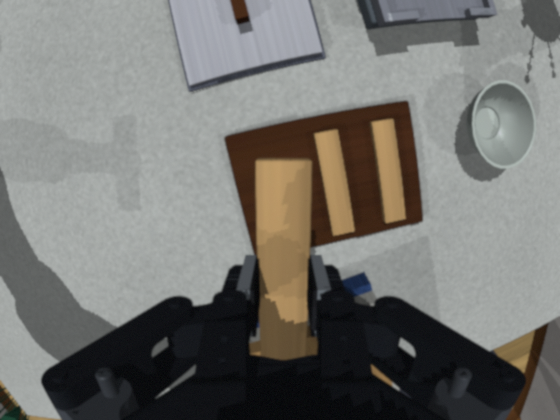

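step_arm:
  travel:
    - [0.3, 0, 2]
    - [0.7, 0, 5]
    - [0.7, 0, 9]
    - [0.7, 0, 12]
    - [0.8, -0.1, 15]
    - [0.8, -0.2, 17]
    - [0.8, -0.2, 18.2]
    - [0.8, -0.2, 18.6]
    - [0.8, -0.2, 18.7]
    - [0.8, -0.2, 18.7]
  spin: [-7, -11.8, -11.8, -11.8, -11.8, -11.8, -11.8, -11.8, -11.8, -11.8]

```text
time: 67.58
tool_pos: [0.4425, -0.4002, 0.0151]
ee_rot: [0.719, 0.695, 0.002, 0.014]
force: [-0.5, 1.1, 2.2]
grip_width: 0.022
```

step_arm:
  travel:
    - [0, 0, 0]
    - [0, 0, 0]
    - [0, 0, 0]
    - [0, 0, 0]
  spin: [0, 0, 0, 0]
  gripper: -0.2

```text
time: 67.92
tool_pos: [0.4427, -0.4006, 0.0157]
ee_rot: [0.719, 0.695, 0.002, 0.014]
force: [-0.2, -0.1, 0.3]
grip_width: 0.0342
```

step_arm:
  travel:
    - [0, 0, -2]
    - [0, 0, -5]
    - [0, 0, -9]
    - [0, 0, -13]
    - [0, 0, -18]
    - [0, 0, -18]
    - [0, 0, -18]
  spin: [0, 0, 0, 0, 0, 0, 0]

```text
time: 68.5
tool_pos: [0.4405, -0.3987, 0.2002]
ee_rot: [0.719, 0.695, 0.002, 0.018]
force: [-0.8, -1.0, 0.0]
grip_width: 0.0341
```

```bash
python3 -c "
from h import *
s=snap('wrist','w40.png')
for r in rect(s,'plaque',.022): print(r)
for r in rect(s,'board',.012): print(r)
for r in rect(s,'plate',.012): print(r)
s=snap('scene','s40.png')
for t in('plaque','bed','plate','mug','bowl','tealight','grip_mid','crank_hub'): print(t,[(round(d['conf'],2),np.round(world(s,d['position']),3)) for d in imaging.spot_point('scene',t)])
for r in rect(s,'bed',.049): print('bed',r)
"
```

```text
(0.96, array([ 501.4, -403.4,  109.5,   26. ]), 88.0, array([338., 189.]), array([171, 139,  94]))
(0.81, array([ 560. , -404.9,  110.7,   29.8]), 87.1, array([392., 188.]), array([162, 131,  89]))
(0.74, array([ 442.6, -400.9,  108.8,   23.9]), 88.5, array([281., 188.]), array([175, 143,  97]))
(0.88, array([ 499.8, -401.3,  199.7,  139.9]), -2.0, array([328., 183.]), array([67, 43, 28]))
(0.7, array([ 732.1, -379.8,  114.2,  110.3]), -39.5, array([508., 167.]), array([139, 147, 143]))
(0.68, array([ 452.3, -236.1,  140.8,   69.5]), -1.3, array([284.,  30.]), array([163, 166, 174]))
plaque [(0.89, array([ 0.558, -0.405,  0.015])), (0.82, array([0.299, 0.303, 0.001])), (0.79, array([ 0.502, -0.401,  0.01 ])), (0.64, array([0.238, 0.431, 0.002])), (0.58, array([ 0.445, -0.4  ,  0.012]))]
bed [(0.76, array([ 0.649, -0.159,  0.024]))]
plate []
mug [(0.56, array([ 0.43 ,  0.195, -0.002]))]
bowl [(0.78, array([ 0.708, -0.376,  0.001]))]
tealight [(0.7, array([ 0.696,  0.365, -0.002]))]
grip_mid [(0.71, array([0.481, 0.082, 0.123]))]
crank_hub [(0.23, array([ 0.71 , -0.375, -0.   ]))]
bed (0.68, array([ 653.2, -160. ,  190.1,  149.6]), -88.7, array([205., 290.]), array([93, 92, 98]))
```

View pics/w40.png

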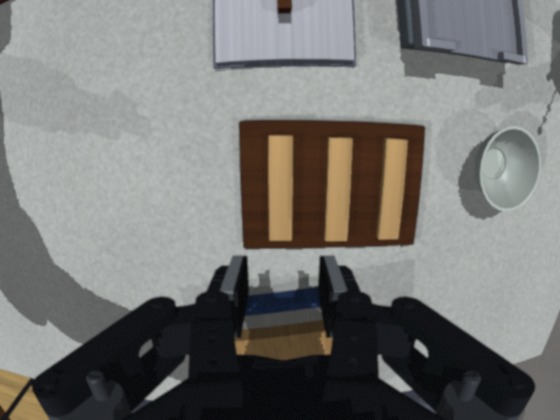

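View pics/s40.png

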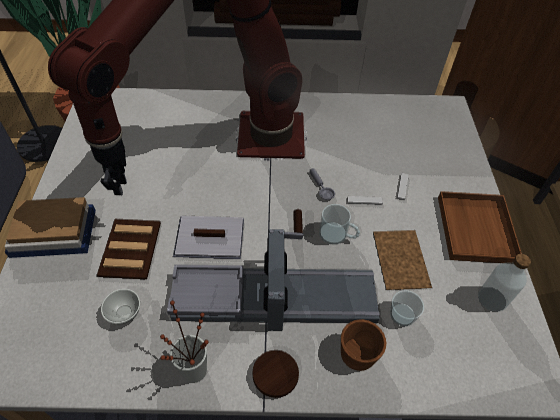

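Everything is in place: three plaques crosswise on the board (wrist px (281,188), (338,189), (392,188)), the plate on its felt, the bed empty on the right, and the bystanders where they were. I hand it in.

```bash
python3 -c "
from h import *
print(telemetry.observe()['force']); print(hand_in())"
```

```text
[0.5237915  1.34994039 0.35123774]
the job is handed in; nothing more can be done
None
```

The job is done and handed in at about 68 s; the hand-in gave no verdict. I laid the three oak plaques crosswise in the bed and covered them with the plate. I then cranked to the stop, about 17.2 rad by the arm's own position, so the bed rolled right through. After that the plate went back on its felt and the plaques onto the board.

**Last checks:**
- **Plaques:** all three are flat and crosswise on the board, about 60 mm apart, within 2° of straight and inside its edges.
- **Plate:** checked right after I released it on the felt, it was within about 1 mm of centre and 1° of straight. The last pictures show it there; the network missed it in the last scene picture.
- **Bed and bystanders:** the bed is empty, with its centre at y = −0.160 m on the robot's right. The mug, bowl and tea-light holder read within a few millimetres of where they started.

**What went wrong on the way:**
- My first grasp closed above a plaque and missed it, moving nothing; I repeated it lower.
- One plaque had shifted about 7 mm in the bed, so I centred it again before covering.
- One high grip on a plaque in the bed was redone lower.
- The tool had tilted slightly (1–2°) by the end; everything still came to rest flat.

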